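# Present a glazed test tile to the inspection camera

## Robot

A 7-joint arm with a two-finger parallel gripper is mounted at the origin on the work surface. World frame = base frame: x ahead of the robot, y to its left, z up, the work surface at z = 0. Lengths are in m, angles in rad, forces in N, time in s.
With the tool pointing down it reaches from about 0.425 to 0.875 m from the base axis. Payload 9.9 kg.
Tool frame: the origin (TCP) lies midway between the tips of the shut fingers; the grasp point (between the pads) lies 19 mm behind it; x points along the fingers, z is the direction in which the jaws open and shut, and the axes are right-handed (so a half turn about x gives the same grasp; the last joint's range is limited). The gripper opens to 85 mm and grips with 20 to 120 N. Pads are 22 mm wide; open, the fingers measure 114 mm over their backs; the gripper's body (76 mm by 85 mm) begins 54 mm behind the grasp point. The pads swing forward as they close: fully open they stand 13 mm farther back than shut.
Start: joints at [-1.19, 0.576, 0.025, 1.437, -0.015, 1.129, -0.057], TCP at [0.303, 0.603, 0.231] pointing down, gripper open.
Joint ranges: [-2.76, 2.76], [-0.34, 2.15], [-1.52, 1.57], [0.19, 2.46], [-1.09, 4.23], [0.17, 1.99], [-2.82, 2.82]. Speed limits (rad/s): [2.22, 2.22, 3.01, 3.01, 3.14, 3.14, 3.14].

## Interface

Orientations are given as [roll, pitch, yaw] about the fixed x, y, z axes, in that order (R = Rz(yaw) Ry(pitch) Rx(roll)).
In Python, from rig import readout, cams, manip gives the robot as it stands.
- The arm moves only by the tool move_arm, never from a script. Its argument "deltas" is a list of rows, each a list of 2 entries, a list of its own where there are three numbers: the shift along the tool's x, y, z in units of 25 mm (1.0 is 25 mm), then the turn about the tool's x in units of 6 degrees (1.0 is 6 degrees). A call has 1 to 20 rows; each row is the pose to reach, as a shift and turn from the pose measured when the call began, along the tool's axes at that moment; what a row does not reach only later rows make up. A row lasts 1/10 s, in which the tool goes at most 50 mm and 8.59 degrees, less where a joint would pass 70% of its speed; a pose out of reach is approached as far as the arm can. A call with a gripper value outside its range is refused whole. "fingers" is the gripper command: -1 is shut, 1 is fully open, values between are in proportion, set as the call begins (left out, the last holds). The fingers move at their own pace and stop on an object; "squeeze" is the grip in N (left out, the last holds). Time passes only in rows, so rows that repeat a pose let the fingers close. It gives the time, the measured TCP pose, the force and the opening at its end, in the units of the state.
- readout.state(): the state, without advancing time (a new reading comes with each control period).
- cams.snapshot(name): name is "scene" or "top" or "wrist"; returns a dict with "image" (384x512x3 uint8, blue, green, red), "intrinsics" (3x3 intrinsics, pixels), "dist_coeffs" ([k1, k2, p1, p2, k3] as OpenCV has them; the pictures are not rectified), "origin" and "attitude" of the camera in the world. Camera axes: x right, y down, z forward; pixel columns grow to the right and rows downward; lengths in m; the calibration is good to about 2 mm. A picture is of the moment at which its call begins. There is no depth.
- manip.finish_job(): hands the job in, once; it reports no verdict.
The state is a dict: "t": time; "joints": joint angles; "joint_vel": joint speeds; "joint_torque": joint torques, N m; "eef_pos": TCP position; "eef_rot": TCP orientation; "ft_force": force on the tool from outside, world axes, zero at the start; "ft_torque": the same for the moment, N m; "grip_width": finger opening in m.
Only numpy, scipy, OpenCV 4.12 (cv2) and the standard library are available. Lean on these libraries where they do the work, as an engineer would, in place of code of your own. Each camera call takes 0.05 s, during which the arm holds its last target. There are 200 camera calls.

## Task

Draw the blue-glazed test tile up out of its slotted rack, turn it round and tilt it so that its glazed face looks squarely into the lens of the inspection camera, centred on the line of sight about 20 cm in front of the lens. The program finishes while the gripper is still holding the tile there, steady and touching nothing else. Leave the other two tiles in the rack and do not disturb the things on the bench.

Things in the scene. Friction and masses are not known exactly. Their poses are not given: they have to be found in the camera images.
- blue_tile_centre (a point): Centre of the tile to present: ceramic, 60 wide (its y), 90 tall (its z), 8 thick (its x), about 100 g, glazed blue on its -x face and over its top edge, bare red clay on its +x face. Starts upright in a slot, upper 60 mm free, glazed face towards the robot's side. Grip it across its thickness near the upper edge (45 above this point); it lifts straight up freely.
- green_tile_centre (a point): Centre of a tile of the same size and pose, glazed green; stays in its slot.
- white_tile_centre (a point): Centre of a tile of the same size and pose, glazed white; stays in its slot.
- rack: Grey slotted block fixed to the bench, 200 (x) by 90 (y) by 40 tall, origin at the centre of its underside. Three slots across it, at x = -70, 0 and +70, each 10 by 62 wide and 30 deep; any tile may be in any slot. Its yaw varies.
- camera_head: Small white and black camera, fixed on a stand. Origin at the centre of the lens front, 360 above the bench. Looks along its own -x axis, towards the robot's side and 45 degrees down; its y is level, its z points up and back to the robot. Barrel 44 across, 45 long; housing 55 by 55 by 70 behind (+x).
- camera_stand: Stand of the camera, fixed: origin on the bench straight below the lens, same yaw as the camera. Base plate 160 (x) by 200 (y) by 18 tall centred 130 along +x, steel post 22 across and 478 tall at 160 along +x, arm 430 above the bench from post to camera.
- beaker: clear glass beaker, open, 70 mm across, 90 mm tall; origin at the centre of its underside
- wash_bottle: white plastic bottle with red cap, 66 mm across, 170 mm tall; origin at the centre of its underside
- amber_jar: closed brown glass jar, 60 mm across, 90 mm tall; origin at the centre of its underside
- dish: shallow white ceramic dish, 90 mm across, 16 mm tall; origin at the centre of its underside
- spatula: spatula 200 mm long lying flat on the bench
Mind the look-alikes: they are no part of the job. Several things look just like the rack: the one meant starts nearest to the robot's base.

How it is judged:
By the outcome, as a careful person would: the job done as asked, in the order asked, and still so for the second after the job is handed in, while the arm keeps its last pose, push and grip.
It also fails if it takes over 38 s, if anything falls off the work surface, if the arm or the gripper's body presses on something with over 40 N, if the wrist force passes 120 N, or if a joint passes its speed limit or range.

## Working session

There is one attempt and no reset: what is moved stays moved. The work goes in short steps, Python scripts to look and compute and a tool call to move; the robot and the scene stay as the last step left them, time stands still between calls to the robot, and variables do not carry over. Pictures are saved under pics/ and viewed, about 8 in all and at most 12, crops included, and the job is handed in when it is done.

Besides the shell and the picture viewer there is one more tool, called by a JSON object that holds its "op" and its "data". move_arm: Moves the arm, as the interface text tells. Its arguments: {"type":"object","properties":{"deltas":{"type":"array","items":{"type":"array"}},"fingers":{"type":"number"},"squeeze":{"type":"number"}},"required":["deltas"]}

```bash
ls; mkdir -p pics; python3 - <<'E'
from rig import readout, cams
import cv2,numpy as np
s=readout.state(); print({k:np.round(v,3).tolist() for k,v in s.items()})
ims=[]
for n in ("scene","top"):
    c=cams.snapshot(n); cv2.imwrite(f"pics/{n}0.png",c["image"])
    print(n,np.round(c["intrinsics"],1).tolist(),c["dist_coeffs"],np.round(c["origin"],4),np.round(c["attitude"],4).tolist())
    ims.append(c["image"])
E
```

```text
pics
{'t': 0.0, 'joints': [-1.19, 0.577, 0.025, 1.438, -0.015, 1.129, -0.056], 'joint_vel': [0.001, -0.001, 0.0, -0.0, 0.0, -0.0, 0.001], 'joint_torque': [0.001, -76.576, 2.25, -28.595, 0.015, 0.013, -0.0], 'eef_pos': [0.302, 0.603, 0.23], 'eef_rot': [-3.089, 1.569, -1.983], 'ft_force': [0.186, 0.106, -0.33], 'ft_torque': [0.018, -0.006, -0.005], 'grip_width': 0.086}
scene [[391.6, 0.0, 255.4], [0.0, 391.6, 185.2], [0.0, 0.0, 1.0]] [-0.13370404  0.          0.          0.          0.        ] [ 1.7349 -0.2732  1.134 ] [-2.252, -0.022, 1.4388]
top [[401.2, 0.0, 261.3], [0.0, 401.2, 187.0], [0.0, 0.0, 1.0]] [-0.01283669  0.          0.          0.          0.        ] [ 0.2576 -0.0932  1.7637] [-2.926, -0.0028, -1.5811]
```

View pics/scene0.png

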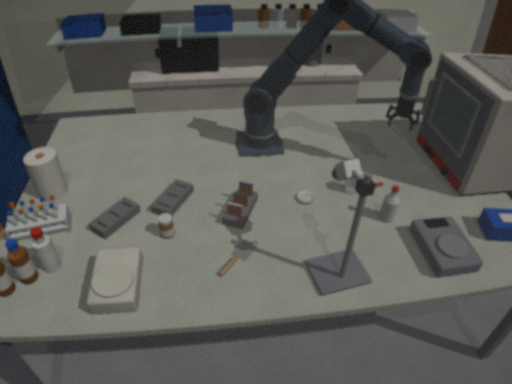

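View pics/top0.png

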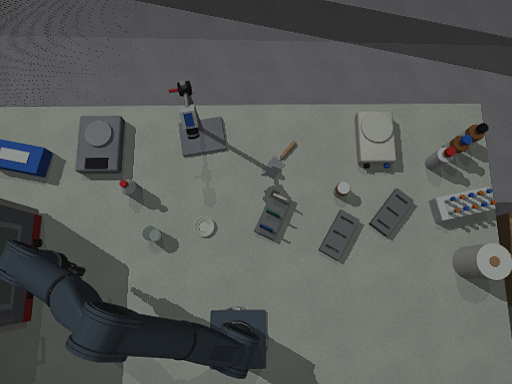

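Scene view: the rack holding three tiles is at (240,203), with empty look-alikes at (172,197) and (114,217). The camera head is at about (365,186), and its stand base at (338,270).
Top view: the tiled rack is at (274,215), the empties at (341,235) and (392,212), and the camera head at about (188,115). The robot base is near (238,335). The tiled rack is nearest and matches the description. Next, one close crop of the rack and camera.

```bash
python3 - <<'E'
import cv2,numpy as np
s=cv2.imread("pics/scene0.png");t=cv2.imread("pics/top0.png")
def z(im,u,v,w,h,k): return cv2.resize(im[v:v+h,u:u+w],None,fx=k,fy=k,interpolation=cv2.INTER_CUBIC)
a=z(t,246,180,60,66,6) # 360x396? 
a=z(t,250,182,50,62,8); b=z(s,216,178,50,62,8)
c=z(t,165,75,67,25,6)
A=np.zeros((600,800,3),np.uint8)
A[:496,:400]=a;A[:496,400:]=b
cv2.imwrite("pics/crop1.png",A[:496])
a=z(t,165,78,66,82,6);b=z(s,325,150,66,82,6)
cv2.imwrite("pics/crop2.png",np.hstack([a,b]))
E
```

```text
(no output)
```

View pics/crop1.png

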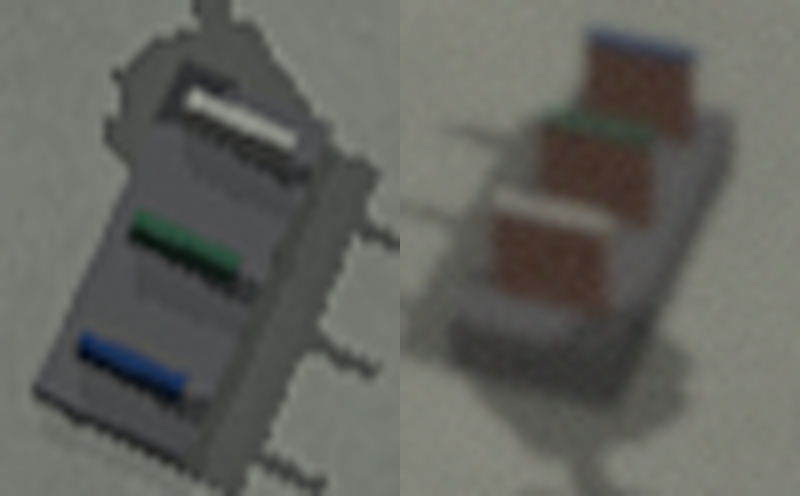

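View pics/crop2.png

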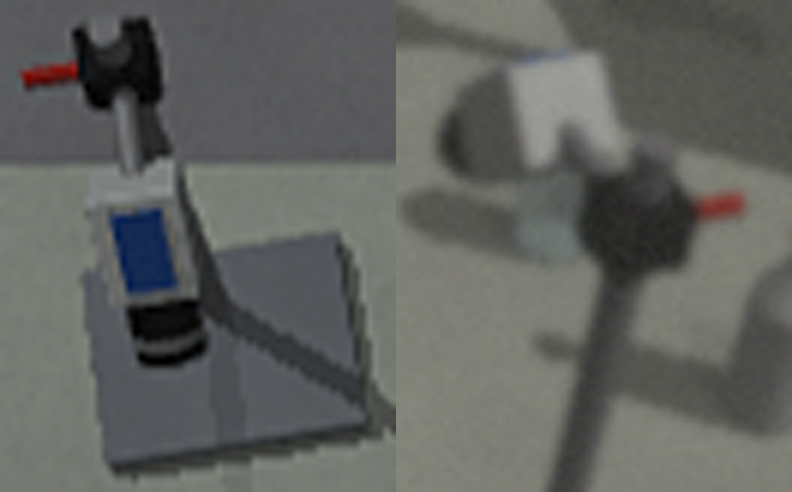

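Crop 1 confirms the choice: the blue tile is in the slot nearest the robot (top crop centre (133,365), scene crop (643,45)). Behind it come green, then white. Crop 2 shows the lens front at about (172,345) in the top part, and the base plate corners clearly.

```bash
cat > h.py <<'E'
import numpy as np,cv2
from scipy.spatial.transform import Rotation as Ro
from scipy.optimize import least_squares
def rot(rpy): return Ro.from_euler("xyz",rpy).as_matrix()
def proj(c,P):
    R=rot(c["attitude"]).T if np.ndim(c["attitude"])==1 else np.array(c["attitude"]).T
    t=-R@np.array(c["origin"])
    return cv2.projectPoints(np.atleast_2d(P).astype(float),cv2.Rodrigues(R)[0],t,np.array(c["intrinsics"]),np.array(c["dist_coeffs"]))[0][:,0]
K=lambda f,x,y:dict(intrinsics=np.array([[f,0,x],[0,f,y],[0,0,1.]]))
T=dict(K(401.2,261.3,187.0),dist_coeffs=np.array([-0.01283669,0,0,0,0]),origin=[.2576,-.0932,1.7637],attitude=[-2.926,-.0028,-1.5811])
S=dict(K(391.6,255.4,185.2),dist_coeffs=np.array([-0.13370404,0,0,0,0]),origin=[1.7349,-.2732,1.134],attitude=[-2.252,-.022,1.4388])
def yawT(x,y,th,P):
    P=np.atleast_2d(P); c,s=np.cos(th),np.sin(th)
    return np.c_[x+c*P[:,0]-s*P[:,1],y+s*P[:,0]+c*P[:,1],P[:,2]]
E
python3 - <<'E'
from h import *
cv=lambda p,k,u,v,ox=0:(np.array(p,float)-[ox,0]+.5)/k-.5+[u,v]
tt=cv([(80,345),(186,386),(133,225),(238,265),(187,97),(297,142)],8,250,182)
ss=cv([(698,54),(588,38),(655,135),(543,118),(615,222),(495,198)],8,216,178,400)
def resid(p,full=False):
    x,y,th,z=p
    P=[(dx,dy,z) for dx in(-.07,0,.07) for dy in(.03,-.03)]
    W=yawT(x,y,th,P); return np.r_[(proj(T,W)-tt).ravel(),(proj(S,W)-ss).ravel()]
r=least_squares(resid,[.55,-.15,-.4,.1]); print("rack x y yaw ztop",r.x.round(4)); print(r.fun.reshape(-1,2).round(2).tolist())
x,y,th,z=r.x; print("blue",yawT(x,y,th,[(-.07,0,z)]))
bt=cv([(85,275),(340,232),(372,428),(110,468)],6,165,78)
P=[(.21,.1,.018),(.21,-.1,.018),(.05,-.1,.018),(.05,.1,.018)]
lt=cv([(174,345)],6,165,78); ls=cv([(455,140)],6,325,150,396)
bs=np.array([(352.,252),(305,265),(322,292),(370,283)])
def rs(p):
    W=yawT(*p[:3],P); L=yawT(*p[:3],[(0,0,p[3])])
    return np.r_[(proj(T,W)-bt).ravel(),.3*(np.array(proj(S,W))-bs[[0,1,2,3]]).ravel(),(proj(T,L)-lt).ravel(),.5*(proj(S,L)-ls).ravel()]
r=least_squares(rs,[.7,.1,.1,.36]);print("stand",r.x.round(4));print(r.fun.reshape(-1,2).round(2).tolist())
E
```

```text
rack x y yaw ztop [ 0.5151 -0.1496 -0.4219  0.097 ]
[[0.19, -0.41], [0.17, 0.22], [0.24, -0.62], [0.25, 0.05], [0.06, 0.41], [-0.64, 0.37], [-0.27, 0.17], [-0.03, -0.59], [0.11, 0.29], [0.2, -0.52], [-0.22, 0.35], [0.46, 0.22]]
blue [[ 0.45125508 -0.12090554  0.09702032]]
stand [0.7558 0.1457 0.1442 0.3671]
[[0.26, -1.08], [0.68, -0.14], [0.02, -0.19], [-0.03, -0.39], [5.91, 8.39], [4.6, 8.35], [-5.49, -10.08], [-5.4, -10.57], [0.06, 1.29], [1.35, -0.75]]
```

```bash
cat >> h.py <<'E'
def deltas(st,pos,turn=0.):
    "units along the tool axes to bring the TCP to pos"
    R=rot(st["eef_rot"]); return (R.T@(np.array(pos)-st["eef_pos"])/.025).round(2).tolist()
def turnto(st,zd):
    "turn about tool x (units of 6 deg) that brings tool z nearest to zd"
    v=rot(st["eef_rot"]).T@np.array(zd,float); return round(float(np.degrees(np.arctan2(-v[1],v[2]))/6),2)
E
python3 - <<'E'
from h import *
from rig import readout
st=readout.state(); R=rot(st["eef_rot"]); print(R.round(3))
for p in [(.47,.15,.30),(.451,-.121,.30),(.451,-.121,.2)]: print(p,deltas(st,p))
for s in (1,-1): print(s,turnto(st,[-.9123*s,.4095*s,0]), turnto(st,[.99*s,.143*s,0]))
cv=lambda p,k,u,v,ox=0:(np.array(p,float)-[ox,0]+.5)/k-.5+[u,v]
bt=cv([(85,275),(340,232),(372,428),(110,468)],6,165,78)
P=[(.21,.1,.018),(.21,-.1,.018),(.05,-.1,.018),(.05,.1,.018)]
lt=cv([(174,345)],6,165,78); ls=cv([(455,140)],6,325,150,396)
bs=np.array([(370,283.),(322,292),(305,265),(352,252)])
def rs(p):
    W=yawT(*p[:3],P); L=yawT(*p[:3],[(0,0,p[3])])
    return np.r_[(proj(T,W)-bt).ravel(),.5*(proj(S,W)-bs).ravel(),(proj(T,L)-lt).ravel(),.5*(proj(S,L)-ls).ravel()]
r=least_squares(rs,[.7,.1,.1,.36]);print("stand",r.x.round(4));print(r.fun.reshape(-1,2).round(2).tolist())
E
```

```text
[[-0.001 -0.894  0.448]
 [-0.001  0.448  0.894]
 [-1.    -0.    -0.001]]
(0.47, 0.15, 0.3) [-2.76, -14.12, -13.2]
(0.451, -0.121, 0.3) [-2.74, -18.3, -23.23]
(0.451, -0.121, 0.2) [1.26, -18.3, -23.22]
1 -15.41 9.19
-1 14.59 -20.81
stand [0.7581 0.1443 0.1598 0.3668]
[[-0.07, -1.14], [0.26, -0.83], [0.13, -0.99], [0.18, -0.54], [1.06, -1.51], [-0.42, 0.8], [-0.6, -2.9], [-0.09, -2.04], [0.49, 0.7], [1.23, -0.48]]
```

The plan is to grasp with tool z = +tile x. The interface only turns about tool x, so I'll get the tilt afterwards by working at the reach limit. First move: above the blue tile.

{"op": "move_arm", "data": {"deltas": [[[-2.7,-3,-3],2],[[-2.7,-7,-7],4],[[-2.7,-10,-9],6],[[-2.7,-14,-13],8],[[-2.7,-14,-13],8],[[-2.7,-14,-13],8],[[-2.7,-14,-13],8],[[-2.7,-14,-13],8],[[-2.7,-14,-13],10],[[-2,-16,-18],12],[[-1,-18.3,-23.2],14.6],[[-0.7,-18.3,-23.2],14.6],[[-0.7,-18.3,-23.2],14.6],[[-0.7,-18.3,-23.2],14.6],[[-0.7,-18.3,-23.2],14.6],[[-0.7,-18.3,-23.2],14.6],[[-0.7,-18.3,-23.2],14.6]], "fingers": 0, "squeeze": 50}}

```text
t: 1.8
eef_pos: [0.4505, -0.1233, 0.2486]
eef_rot: [-1.747, 1.568, -2.175]
ft_force: [0.1, -0.2, 0.5]
grip_width: 0.0427
```

```bash
python3 - <<'E'
from h import *
from rig import readout,cams
st=readout.state(); print({k:np.round(v,3).tolist() for k,v in st.items() if k!="joint_torque"})
print(rot(st["eef_rot"]).round(3))
c=cams.snapshot("wrist"); im=c["image"].copy(); np.save("w1.npy",c,allow_pickle=True); print(c["origin"],c["attitude"],c["intrinsics"],c["dist_coeffs"])
x,y,th=.5151,-.1496,-.4219
for dx in(-.07,0): 
    for p in proj(c,yawT(x,y,th,[(dx+a,b,.098) for a in(-.004,.004) for b in(-.03,.03)])): cv2.circle(im,tuple(int(v) for v in p.round()),2,(0,0,255),-1)
cv2.imwrite("pics/w1.png",im)
E
```

```text
{'t': 1.8, 'joints': [-0.292, 0.291, 0.603, 1.95, -0.197, 0.96, -0.024], 'joint_vel': [-0.058, -0.01, -0.045, -0.003, -0.005, 0.012, -0.055], 'eef_pos': [0.45, -0.123, 0.249], 'eef_rot': [-1.747, 1.568, -2.175], 'ft_force': [0.133, -0.205, 0.544], 'ft_torque': [0.029, -0.009, -0.004], 'grip_width': 0.043}
[[-0.002  0.415  0.91 ]
 [-0.002  0.91  -0.415]
 [-1.    -0.003 -0.   ]]
[ 0.48089869 -0.05549631  0.39011302] [ 2.84322573e+00 -2.09423933e-04 -4.28779016e-01] [[287.62387139   0.         253.60958312]
 [  0.         287.62387139 188.70020258]
 [  0.           0.           1.        ]] [-0.03558265  0.          0.          0.          0.        ]
```

View pics/w1.png

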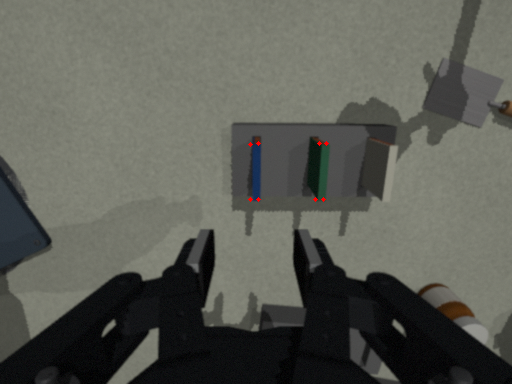

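Wrist view: the blue tile's top edge is at about (257,137–200), roughly 3 px right of the predicted marks at (254,143–200). Green is at (321,170) and white at (380,168). I'll refine on the blue pixels.

```bash
python3 - <<'E'
from h import *
from rig import readout
c=np.load("w1.npy",allow_pickle=True).item(); im=c["image"].astype(int)
m=((im[...,0]-im[...,2])>35)[100:220,230:280].astype(np.uint8)
n,l,s,ce=cv2.connectedComponentsWithStats(m); k=1+s[1:,4].argmax()
r=cv2.minAreaRect(np.argwhere(l==k)[:,::-1].astype(np.float32)); print(s[k],ce[k]+[230,100],r)
ctr=ce[k]+[230,100]
f=lambda p:(proj(c,[[p[0],p[1],.0985]])[0]-ctr)
p=least_squares(f,[.45,-.12]).x; print("blue top centre",p)
st=readout.state(); 
for z in(.12,.068):print(deltas(st,[p[0],p[1],z]))
E
```

```text
[ 23  45   8  56 419] [256.25775656 171.56563246] ((26.499998092651367, 72.49999237060547), (6.999999046325684, 54.99999237060547), 0.0)
blue top centre [ 0.45394038 -0.12124997]
[5.15, 0.06, 0.11]
[7.23, 0.06, 0.12]
```

{"op": "move_arm", "data": {"deltas": [[[1.5,0.06,0.12],0],[[3,0.06,0.12],0],[[4.5,0.06,0.12],0],[[6,0.06,0.12],0],[[6.8,0.06,0.12],0],[[7.2,0.06,0.12],0],[[7.2,0.06,0.12],0],[[7.2,0.06,0.12],0]]}}

```text
t: 2.65
eef_pos: [0.4547, -0.1208, 0.0694]
eef_rot: [-1.503, 1.57, -1.928]
ft_force: [1.4, -0.2, 1.0]
grip_width: 0.0429
```

{"op": "move_arm", "data": {"deltas": [[[0,0,0],0],[[0,0,0],0],[[0,0,0],0],[[0,0,0],0],[[0,0,0],0],[[0,0,0],0]], "fingers": -1, "squeeze": 60}}

```text
t: 3.25
eef_pos: [0.4553, -0.1207, 0.0704]
eef_rot: [-0.127, 1.569, -0.552]
ft_force: [-0.6, 1.2, 8.9]
grip_width: 0.0074
```

{"op": "move_arm", "data": {"deltas": [[[-0.5,0,0],0],[[-1.2,0,0],0],[[-2.2,0,0],0],[[-3.5,0,0],0],[[-5,0,0],0],[[-6.5,0,0],0],[[-8,0,0],0],[[-9,0,0],0],[[-9,0,0],0]]}}

```text
t: 4.15
eef_pos: [0.4563, -0.1211, 0.2988]
eef_rot: [0.317, 1.563, -0.108]
ft_force: [0.4, 0.6, -0.9]
grip_width: 0.0065
```

```bash
python3 - <<'E'
from h import *
from rig import readout,cams
st=readout.state(); print({k:np.round(v,3).tolist() for k,v in st.items() if k!="joint_torque"})
print(rot(st["eef_rot"]).round(3))
c=cams.snapshot("wrist"); cv2.imwrite("pics/w2.png",c["image"]);np.save("w2.npy",c,allow_pickle=True)
a=np.radians(-35)
for r,z in((.7,.35),(.85,.35),(1.0,.35),(.6,.8)): print(r,z,deltas(st,[r*np.cos(a),r*np.sin(a),z]))
E
```

```text
{'t': 4.15, 'joints': [-0.339, 0.243, 0.641, 1.861, -0.166, 1.082, -0.059], 'joint_vel': [0.012, 0.046, -0.022, 0.075, -0.025, -0.068, 0.027], 'eef_pos': [0.456, -0.121, 0.299], 'eef_rot': [0.317, 1.563, -0.108], 'ft_force': [0.4, 0.555, -0.876], 'ft_torque': [-0.007, 0.082, -0.007], 'grip_width': 0.007}
[[ 0.008  0.412  0.911]
 [-0.001  0.911 -0.412]
 [-1.     0.002  0.007]]
0.7 0.35 [-2.0, -8.28, 8.9]
0.85 0.35 [-1.96, -9.39, 14.8]
1.0 0.35 [-1.92, -10.5, 20.7]
0.6 0.8 [-20.03, -7.5, 5.1]
```

View pics/w2.png

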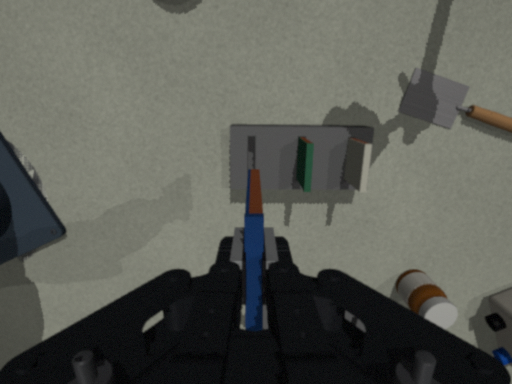

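Blue tile held: its glazed top edge spans (244–265, 213–328) between the pads. The green (305,165) and white (358,165) tiles are still seated and the blue slot is empty. Now I'll go out towards azimuth -35° and push past the reach limit to see how the tool tilts.

{"op": "move_arm", "data": {"deltas": [[[-1,-2,2],0],[[-2,-4,4],0],[[-2,-5,6],0],[[-2,-7,8],0],[[-2,-8.5,10],0],[[-2,-9,12.5],0],[[-2,-9.5,15],0],[[-2,-10,17],0],[[-2,-10.3,19],0],[[-2,-10.5,21],0],[[-2,-10.5,21],0],[[-2,-10.5,21],0],[[-2,-10.5,21],0]]}}

```text
t: 5.5
eef_pos: [0.7021, -0.4962, 0.3542]
eef_rot: [-3.101, 1.55, 2.755]
ft_force: [43.1, 67.2, 9.3]
grip_width: 0.007
```

```bash
cat > show.py <<'E'
from h import *
from rig import readout
st=readout.state(); print({k:np.round(v,3).tolist() for k,v in st.items() if k in("t","joints","joint_vel","eef_pos","ft_force","grip_width")})
R=rot(st["eef_rot"]); print(R.round(3)); d=R[:,0]
print("tilt",np.degrees(np.arccos(-d[2])).round(1),"az",np.degrees(np.arctan2(d[1],d[0])).round(1),"pos az,r",np.degrees(np.arctan2(*st["eef_pos"][1::-1])).round(1),np.hypot(*st["eef_pos"][:2]).round(3))
n=np.array([np.cos(.155),np.sin(.155),1])/2**.5
print("d.n (deg)",np.degrees(np.arcsin(d@n)).round(2),"turn to -n",turnto(st,-n))
E
python3 show.py
```

```text
{'t': 5.5, 'joints': [0.502, 1.091, 1.176, 0.192, -1.087, 1.989, 0.27], 'joint_vel': [-0.089, 0.192, 1.73, -0.006, -0.034, 0.036, 0.078], 'eef_pos': [0.702, -0.496, 0.354], 'ft_force': [43.069, 67.158, 9.262], 'grip_width': 0.007}
[[-0.019  0.414  0.91 ]
 [ 0.008  0.91  -0.414]
 [-1.    -0.001 -0.02 ]]
tilt 1.2 az 157.9 pos az,r -35.2 0.86
d.n (deg) -46.0 turn to -n 24.34
```

{"op": "move_arm", "data": {"deltas": [[[0,0.3,-1],0],[[0,0.3,-1],0],[[0,0.3,-1],0]]}}

```text
t: 5.8
eef_pos: [0.6823, -0.4782, 0.3535]
eef_rot: [3.126, 1.549, 2.698]
ft_force: [0.6, -0.2, -1.1]
grip_width: 0.007
```

```bash
python3 show.py; python3 - <<'E'
from rig import cams
import cv2,numpy as np
cv2.imwrite("pics/scene1.png",cams.snapshot("scene")["image"])
E
```

```text
{'t': 5.8, 'joints': [0.366, 1.033, 1.226, 0.501, -1.006, 1.906, 0.436], 'joint_vel': [0.035, 0.012, -0.03, -0.1, -0.037, 0.024, -0.066], 'eef_pos': [0.682, -0.478, 0.353], 'ft_force': [0.58, -0.173, -1.056], 'grip_width': 0.007}
[[-0.02   0.416  0.909]
 [ 0.009  0.91  -0.415]
 [-1.     0.    -0.022]]
tilt 1.3 az 154.6 pos az,r -35.0 0.833
d.n (deg) -46.03 turn to -n 24.31
```

View pics/scene1.png

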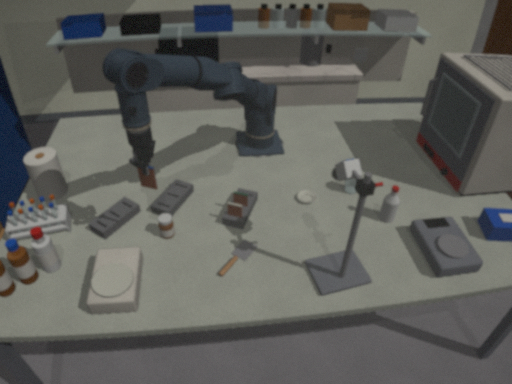

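The grip holds, and the 67 N reading was a transient from the fast elbow swing. The solver favours orientation, so the tilt is small at the limit. Each call restarts from the measured pose, so I'll test whether repeated short pushes past the limit accumulate tilt.

{"op": "move_arm", "data": {"deltas": [[[0,-0.2,1.2],0],[[0,-0.2,1.2],0]]}}

```text
t: 6.05
eef_pos: [0.7046, -0.4933, 0.3504]
eef_rot: [2.979, 1.546, 2.546]
ft_force: [1.6, 21.3, 8.8]
grip_width: 0.0068
```

{"op": "move_arm", "data": {"deltas": [[[0,-0.2,1.5],0]]}}

```text
t: 6.15
eef_pos: [0.7029, -0.4966, 0.3435]
eef_rot: [2.951, 1.539, 2.508]
ft_force: [-1.2, -0.6, -1.7]
grip_width: 0.0072
```

{"op": "move_arm", "data": {"deltas": [[[0,-0.2,1.5],0]]}}

```text
t: 6.25
eef_pos: [0.7043, -0.496, 0.3388]
eef_rot: [2.938, 1.534, 2.495]
ft_force: [0.5, 0.5, -0.8]
grip_width: 0.0072
```

{"op": "move_arm", "data": {"deltas": [[[0,-0.2,1.5],0]]}}

```text
t: 6.35
eef_pos: [0.7055, -0.4949, 0.3347]
eef_rot: [2.943, 1.529, 2.501]
ft_force: [0.5, -0.3, 0.2]
grip_width: 0.0069
```

```bash
python3 show.py
```

```text
{'t': 6.35, 'joints': [0.502, 1.113, 1.166, 0.192, -1.087, 1.988, 0.251], 'joint_vel': [-0.029, 0.042, -0.009, -0.001, -0.003, -0.0, -0.006], 'eef_pos': [0.705, -0.495, 0.335], 'ft_force': [0.467, -0.34, 0.155], 'grip_width': 0.007}
[[-0.034  0.428  0.903]
 [ 0.025  0.904 -0.427]
 [-0.999  0.008 -0.041]]
tilt 2.4 az 143.3 pos az,r -35.0 0.862
d.n (deg) -46.65 turn to -n 24.0
```

The tilt does accumulate, about 0.3° per call, but inward at this limit. I'll fit the arm's kinematics from the recorded states so I can pick a limit that tilts it outward.

```bash
cat > kin.py <<'E'
from h import *
import itertools
D=[([-1.19,.577,.025,1.438,-.015,1.129,-.056],[.302,.603,.230],[-3.089,1.569,-1.983]),
([-0.292,0.291,0.603,1.95,-0.197,0.96,-0.024],[.4505,-.1233,.2486],[-1.747,1.568,-2.175]),
([-0.339,0.243,0.641,1.861,-0.166,1.082,-0.059],[.4563,-.1211,.2988],[.317,1.563,-.108]),
([0.502,1.091,1.176,0.192,-1.087,1.989,0.27],[.7021,-.4962,.3542],[-3.101,1.55,2.755]),
([0.366,1.033,1.226,0.501,-1.006,1.906,0.436],[.6823,-.4782,.3535],[3.126,1.549,2.698]),
([0.502,1.113,1.166,0.192,-1.087,1.988,0.251],[.7055,-.4949,.3347],[2.943,1.529,2.501])]
Q=np.array([d[0] for d in D]);P=np.array([d[1] for d in D]);RR=np.array([rot(d[2]) for d in D])
A=["z","y","z","y","z","y","z"]
def chain(q,s):
    R=np.eye(3);o=[R]
    for a,x,k in zip(A,q,s): R=R@Ro.from_euler(a,k*x).as_matrix();o.append(R)
    return o
if __name__=="__main__":
    res=[]
    for s in itertools.product([1,-1],repeat=7):
        E=[chain(q,s)[-1] for q in Q]
        # R = Rz(b) E Rt : alternate
        best=9
        for b in (0,np.pi/2,np.pi,-np.pi/2):
            B=Ro.from_euler("z",b).as_matrix()
            Rt=Ro.from_matrix([ (B@e).T@r for e,r in zip(E,RR)]).mean().as_matrix()
            err=np.mean([Ro.from_matrix((B@e@Rt).T@r).magnitude() for e,r in zip(E,RR)])
            res.append((err,s,b,Rt))
    res.sort(key=lambda r:r[0])
    for r in res[:4]: print(r[0].round(4),r[1],r[2],r[3].round(2).tolist())
    for _,s,b,Rt in res[:4]:
        # linear position fit: p = sum R_i l_i ; l_i 3-vectors, ridge on off-axis
        M=[];
        for q in Q:
            o=chain(q,s); B=Ro.from_euler("z",b).as_matrix(); M.append(np.hstack([B@x for x in o]))
        M=np.vstack(M); y=P.ravel(); lam=1e-3
        w=np.tile([1,1,1e-1],8)*lam
        l=np.linalg.lstsq(np.vstack([M,np.diag(w)]),np.r_[y,np.zeros(24)],rcond=None)[0]
        print(s,np.abs(M@l-y).max().round(4)); print(l.reshape(8,3).round(3).tolist())
E
python3 kin.py
```

```text
0.0009 (-1, 1, -1, 1, -1, 1, -1) 0 [[-0.0, -0.0, -1.0], [-0.0, 1.0, -0.0], [1.0, 0.0, -0.0]]
0.0009 (-1, -1, -1, -1, -1, -1, -1) 3.141592653589793 [[0.0, 0.0, 1.0], [0.0, -1.0, 0.0], [1.0, 0.0, -0.0]]
0.0213 (-1, -1, -1, -1, -1, -1, -1) 1.5707963267948966 [[0.01, -1.0, 0.0], [0.01, -0.0, -1.0], [1.0, 0.01, 0.01]]
0.0213 (-1, 1, -1, 1, -1, 1, -1) -1.5707963267948966 [[-0.01, 1.0, -0.0], [-0.01, 0.0, 1.0], [1.0, 0.01, 0.01]]
(-1, 1, -1, 1, -1, 1, -1) 0.0001
[[0.003, -0.003, 0.13], [0.008, 0.0, 0.13], [-0.006, 0.0, 0.286], [0.011, -0.014, 0.286], [-0.008, -0.014, 0.194], [0.007, -0.002, 0.194], [0.006, -0.002, 0.171], [-0.006, -0.012, 0.171]]
(-1, -1, -1, -1, -1, -1, -1) 0.0001
[[-0.003, 0.003, 0.13], [-0.008, -0.0, 0.13], [0.006, -0.0, 0.286], [-0.011, 0.014, 0.286], [0.008, 0.014, 0.194], [-0.007, 0.002, 0.194], [-0.006, 0.002, 0.171], [0.006, 0.012, 0.171]]
(-1, -1, -1, -1, -1, -1, -1) 0.0059
[[-0.024, -0.087, 0.546], [0.881, 0.229, 0.546], [-0.086, 0.229, 0.633], [0.438, 0.131, 0.633], [-0.436, 0.131, 0.177], [0.571, -0.151, 0.177], [0.15, -0.151, 1.044], [-0.164, -1.081, 1.044]]
(-1, 1, -1, 1, -1, 1, -1) 0.0059
[[0.024, 0.087, 0.546], [-0.881, -0.229, 0.546], [0.086, -0.229, 0.633], [-0.438, -0.131, 0.633], [0.436, -0.131, 0.177], [-0.571, 0.151, 0.177], [-0.15, 0.151, 1.044], [0.164, 1.081, 1.044]]
```

```bash
cat > ik.py <<'E'
from kin import *
S7=(-1,1,-1,1,-1,1,-1); RT=np.array([[0,0,-1.],[0,1,0],[1,0,0]])
M=np.vstack([np.hstack(chain(q,S7)) for q in Q]);w=np.tile([1,1,1e-1],8)*1e-3
l=np.linalg.lstsq(np.vstack([M,np.diag(w)]),np.r_[P.ravel(),np.zeros(24)],rcond=None)[0]
LO=np.array([-2.76,-.34,-1.52,.19,-1.09,.17,-2.82]);HI=np.array([2.76,2.15,1.57,2.46,4.23,1.99,2.82])
def fk(q):
    o=chain(q,S7); return np.hstack(o)@l,o[-1]@RT
def ik(p,R,q0,w=.3,reg=1e-3):
    def f(q):
        pp,r=fk(q); return np.r_[pp-p,w*Ro.from_matrix(r@R.T).as_rotvec(),reg*(q-q0)]
    return least_squares(f,np.clip(q0,LO+1e-6,HI-1e-6),bounds=(LO,HI))
def tilt(R): return np.degrees(np.arccos(-R[2,0])).round(2),np.degrees(np.arctan2(R[1,0],R[0,0])).round(1)
E
cat > plan.py <<'E'
from ik import *
# calibrate w
q0=Q[2]; p0,R0=fk(q0)
tp=p0+R0@(np.array([-2,-10.5,21])*.025)
for w in (.1,.3,1,3):
    r=ik(tp,R0,q0,w); p,R=fk(r.x); print("w",w,p.round(3),tilt(R),r.x.round(2))
# final poses: psi
yaw=.155; n=np.array([np.cos(yaw),np.sin(yaw),1])/2**.5
tv=np.array([-np.sin(yaw),np.cos(yaw),0]); d0=np.cross(tv,n); d0*=-np.sign(d0[2])
C=np.array([.758,.144,.36])-.2*n
for psi in range(-60,61,15):
    a=np.radians(psi); d=np.cos(a)*d0+np.sin(a)*tv; z=-n; R=np.c_[d,np.cross(z,d),z]
    out=[]
    for seed in ([-.2,.5,0,1.6,0,1,2.5],[-.2,.5,0,1.6,0,1,-2.5],[.3,.5,1,1.6,-.8,1,2.5],[-.8,.5,-1,1.6,.8,1,-2.5],[-.8,.5,-1,1.6,.8,1,2.5],[.3,.5,1,1.6,-.8,1,-2.5]):
        r=ik(C-.0154*d,R,np.array(seed),1,1e-4); 
        if r.cost<1e-6:out.append(r.x.round(2).tolist())
    print(psi,"tilt,az",tilt(R),len(out),out[:3])
E
python3 plan.py
```

```text
w 0.1 [ 0.819 -0.571  0.348] (np.float64(20.11), np.float64(-34.1)) [ 0.5   1.12  1.13  0.19 -1.09  1.58  0.27]
w 0.3 [ 0.785 -0.548  0.329] (np.float64(12.23), np.float64(-33.8)) [ 0.68  1.1  -1.52  0.19  1.45  1.81  0.06]
w 1 [ 0.741 -0.518  0.306] (np.float64(2.48), np.float64(-29.1)) [ 0.5   1.15  1.15  0.19 -1.09  1.87  0.26]
w 3 [ 0.734 -0.513  0.303] (np.float64(0.7), np.float64(-13.4)) [ 0.5   1.15  1.15  0.19 -1.09  1.9   0.26]
-60 tilt,az (np.float64(69.3), np.float64(-58.9)) 3 [[-1.05, 0.79, 0.39, 1.87, 1.03, 1.16, 1.35], [-1.43, 1.33, 1.44, 1.85, -0.16, 0.64, 2.46], [-0.66, 0.74, -0.23, 1.87, 1.23, 1.52, 1.19]]
-45 tilt,az (np.float64(60.0), np.float64(-45.9)) 3 [[-0.83, 0.59, 0.08, 2.05, 1.27, 1.08, 1.2], [-1.45, 1.12, 1.39, 2.01, -0.25, 0.36, 2.64], [-0.51, 0.6, -0.39, 2.05, 1.36, 1.33, 1.15]]
-30 tilt,az (np.float64(52.24), np.float64(-30.4)) 3 [[-0.54, 0.44, -0.2, 2.2, 1.5, 0.93, 1.12], [-0.86, 0.46, 0.23, 2.2, 1.48, 0.73, 1.12], [-0.28, 0.47, -0.57, 2.2, 1.52, 1.11, 1.12]]
-15 tilt,az (np.float64(46.92), np.float64(-11.9)) 3 [[-0.12, 0.36, -0.54, 2.3, 1.77, 0.73, 1.0
[... 319 characters left out ...]
)) 3 [[0.89, 0.72, -1.5, 2.33, 1.97, 0.56, 1.4], [0.89, 0.73, -1.5, 2.33, 1.96, 0.56, 1.4], [0.89, 0.72, -1.5, 2.33, 1.97, 0.55, 1.39]]
30 tilt,az (np.float64(52.24), np.float64(48.1)) 3 [[1.02, 0.89, -1.51, 2.23, 1.69, 0.3, 1.89], [1.02, 0.88, -1.51, 2.23, 1.69, 0.29, 1.89], [1.02, 0.89, -1.51, 2.23, 1.69, 0.3, 1.89]]
45 tilt,az (np.float64(60.0), np.float64(63.6)) 3 [[1.01, 0.94, -1.29, 2.05, -0.29, 0.26, -2.25], [1.05, 1.02, -1.42, 2.05, 0.27, 0.26, -2.8], [0.87, 0.76, -0.93, 2.06, -1.09, 0.47, -1.48]]
60 tilt,az (np.float64(69.3), np.float64(76.7)) 3 [[0.74, 0.84, -0.68, 1.89, -1.03, 0.88, -1.45], [1.04, 1.27, -1.5, 1.89, 0.18, 0.55, -2.59], [0.68, 0.81, -0.58, 1.89, -1.09, 0.94, -1.41]]
```

```bash
cat > plan2.py <<'E'
from ik import *
q0=Q[4]; p0,R0=fk(q0)
az=np.radians(-35); e=np.array([np.cos(az),np.sin(az),0])
for w in (.5,1,3):
  for r in (.45,.65,.8):
    q=q0.copy(); 
    for z in np.arange(.35,1.3,.05):
        rr=ik(r*e+[0,0,z],R0,q,w); q=rr.x; p,R=fk(q)
        if np.linalg.norm(p-r*e-[0,0,z])>.01 or z>1.2: break
    print("w",w,"r",r,"z limit",z.round(2),q.round(2),tilt(R))
    # ratchet: each push 0.1 up from the measured pose
    for k in range(12):
        p,R=fk(q); q=ik(p+[0,0,.1],R,q,w).x
        if k in(0,1,3,7,11): p,R=fk(q); print("   ",k,p.round(3),tilt(R),q.round(2))
E
python3 plan2.py
```

```text
w 0.5 r 0.45 z limit 0.7 [ 0.13  0.13  0.49  1.   -0.06  1.99  0.16] (np.float64(2.29), np.float64(-42.7))
    0 [ 0.36  -0.253  0.698] (np.float64(7.82), np.float64(-38.1)) [-0.05  0.1   0.68  0.93 -0.06  1.99  0.17]
    1 [ 0.356 -0.251  0.737] (np.float64(13.39), np.float64(-37.5)) [-0.26  0.09  0.91  0.86 -0.07  1.99  0.18]
    3 [ 0.351 -0.249  0.815] (np.float64(24.57), np.float64(-37.2)) [-0.56  0.08  1.24  0.7  -0.09  1.99  0.19]
    7 [ 0.34  -0.245  0.966] (np.float64(46.65), np.float64(-37.2)) [-0.3   0.09  1.11  0.29 -0.18  1.99  0.21]
    11 [ 0.323 -0.235  1.085] (np.float64(67.07), np.float64(-37.5)) [-1.26  0.03  1.57  0.19  0.31  1.8   0.15]
w 0.5 r 0.65 z limit 0.6 [ 0.48  0.49  0.16  0.66 -0.08  1.99  0.16] (np.float64(0.49), np.float64(-67.7))
    0 [ 0.507 -0.356  0.634] (np.float64(5.44), np.float64(-38.5)) [ 0.46  0.42  0.18  0.64 -0.08  1.99  0.16]
    1 [ 0.49  -0.345  0.682] (np.float64(10.61), np.float64(-37.2)) [ 0.44  0.36  0.22  0.61 -0.08  1.99  0.17]
    3 [ 0.462 -0.327  0.77 ] (np.float64(21.2), np.float64(-36.6)) [ 0.38  0.28  0.3   0.51 -0.09  1.99
[... 4168 characters left out ...]
16  0.09  0.8   1.06 -0.06  1.99  0.18]
w 3 r 0.8 z limit 0.5 [ 0.52  0.79  0.16  0.39 -0.12  1.99  0.16] (np.float64(1.19), np.float64(157.2))
    0 [ 0.594 -0.418  0.516] (np.float64(1.01), np.float64(159.5)) [ 0.51  0.68  0.15  0.49 -0.09  1.99  0.16]
    1 [ 0.558 -0.393  0.55 ] (np.float64(0.82), np.float64(163.2)) [ 0.5   0.58  0.14  0.59 -0.08  1.99  0.16]
    3 [ 0.494 -0.35   0.596] (np.float64(0.43), np.float64(-177.2)) [ 0.47  0.43  0.16  0.74 -0.07  1.99  0.17]
    7 [ 0.405 -0.291  0.639] (np.float64(0.66), np.float64(-60.2)) [ 0.36  0.23  0.27  0.92 -0.06  1.99  0.17]
    11 [ 0.355 -0.259  0.656] (np.float64(1.57), np.float64(-46.3)) [ 0.13  0.12  0.51  1.02 -0.06  1.99  0.18]
```

In the model, pushing up against joint 6's maximum tilts the tool outward, which is the direction needed. I'll go up there and test it.

{"op": "move_arm", "data": {"deltas": [[[-1,0.2,-1],0],[[-2,0.4,-2.2],0],[[-3.5,0.6,-3.5],0],[[-5,0.9,-5],0],[[-6.5,1.2,-6.5],0],[[-8,1.5,-8],0],[[-8.2,1.5,-8.7],0],[[-8.2,1.5,-8.7],0],[[-8.2,1.5,-8.7],0]]}}

```text
t: 7.25
eef_pos: [0.5324, -0.3721, 0.5517]
eef_rot: [2.901, 1.535, 2.463]
ft_force: [-1.0, -0.3, -1.7]
grip_width: 0.007
```

{"op": "move_arm", "data": {"deltas": [[[-2,0,0],0],[[-4,0,0],0],[[-6,0,0],0],[[-8,0,0],0]]}}

```text
t: 7.65
eef_pos: [0.5214, -0.3437, 0.6518]
eef_rot: [-0.047, 1.425, -0.486]
ft_force: [1.0, -1.9, 0.2]
grip_width: 0.0071
```

{"op": "move_arm", "data": {"deltas": [[[-2,0,0],0],[[-4,0,0],0]]}}

```text
t: 7.85
eef_pos: [0.5001, -0.3354, 0.6812]
eef_rot: [-0.097, 1.388, -0.546]
ft_force: [1.3, -0.8, -3.8]
grip_width: 0.007
```

{"op": "move_arm", "data": {"deltas": [[[-2,0,0],0],[[-4,0,0],0]]}}

```text
t: 8.05
eef_pos: [0.4753, -0.3184, 0.7136]
eef_rot: [-0.102, 1.338, -0.549]
ft_force: [-1.1, -0.1, -0.6]
grip_width: 0.0065
```

```bash
python3 show.py; python3 -c "
from h import *
for e in []: pass"
```

```text
{'t': 8.05, 'joints': [0.357, 0.313, 0.317, 0.619, -0.13, 1.988, 0.135], 'joint_vel': [-0.167, -0.231, 0.221, 0.133, 0.009, -0.004, 0.009], 'eef_pos': [0.475, -0.318, 0.714], 'ft_force': [-1.074, -0.094, -0.566], 'grip_width': 0.007}
[[ 0.197  0.435  0.879]
 [-0.12   0.9   -0.419]
 [-0.973 -0.023  0.229]]
tilt 13.3 az -31.5 pos az,r -33.8 0.572
d.n (deg) -34.32 turn to -n 25.36
```

The push upward gives about 3° of outward tilt per short call. Continuing.

{"op": "move_arm", "data": {"deltas": [[[-2,0,0.5],0],[[-4,0,1],0],[[-6,0,1.5],0],[[-8,0,2],0]]}}

```text
t: 8.45
eef_pos: [0.4571, -0.3015, 0.7437]
eef_rot: [-0.108, 1.284, -0.556]
ft_force: [0.1, -0.3, -1.5]
grip_width: 0.007
```

{"op": "move_arm", "data": {"deltas": [[[-2,0,0.7],0],[[-4,0,1.4],0],[[-6,0,2],0],[[-7.5,0,3],0]]}}

```text
t: 8.85
eef_pos: [0.4476, -0.2889, 0.7713]
eef_rot: [-0.109, 1.227, -0.557]
ft_force: [0.0, 0.1, -0.8]
grip_width: 0.0068
```

```bash
python3 show.py
```

```text
{'t': 8.85, 'joints': [0.248, 0.227, 0.416, 0.598, -0.129, 1.988, 0.117], 'joint_vel': [-0.06, -0.003, 0.033, 0.015, 0.002, -0.004, -0.021], 'eef_pos': [0.448, -0.289, 0.771], 'ft_force': [0.004, 0.1, -0.754], 'grip_width': 0.007}
[[ 0.286  0.439  0.852]
 [-0.178  0.898 -0.402]
 [-0.942 -0.037  0.335]]
tilt 19.7 az -31.9 pos az,r -32.8 0.533
d.n (deg) -29.05 turn to -n 25.72
```

{"op": "move_arm", "data": {"deltas": [[[-1.9,0,0.8],0],[[-3.8,0,1.6],0]]}}

```text
t: 9.05
eef_pos: [0.4434, -0.282, 0.7957]
eef_rot: [-0.11, 1.173, -0.558]
ft_force: [-1.3, -0.1, -0.5]
grip_width: 0.007
```

{"op": "move_arm", "data": {"deltas": [[[-1.9,0,0.8],0],[[-3.8,0,1.6],0]]}}

```text
t: 9.25
eef_pos: [0.4361, -0.2738, 0.8203]
eef_rot: [-0.109, 1.119, -0.557]
ft_force: [-0.3, 0.2, -1.1]
grip_width: 0.007
```

{"op": "move_arm", "data": {"deltas": [[[-1.8,0,0.9],0],[[-3.6,0,1.8],0]]}}

```text
t: 9.45
eef_pos: [0.4304, -0.2663, 0.8437]
eef_rot: [-0.108, 1.066, -0.556]
ft_force: [-1.2, -0.4, -0.5]
grip_width: 0.0073
```

{"op": "move_arm", "data": {"deltas": [[[-1.8,0,0.9],0],[[-3.6,0,1.8],0]]}}

```text
t: 9.65
eef_pos: [0.4221, -0.2574, 0.8667]
eef_rot: [-0.106, 1.014, -0.555]
ft_force: [-0.2, -0.2, -0.9]
grip_width: 0.007
```

```bash
python3 show.py
```

```text
{'t': 9.65, 'joints': [0.052, 0.156, 0.623, 0.464, -0.15, 1.988, 0.094], 'joint_vel': [-0.254, -0.061, 0.242, -0.027, 0.007, -0.001, -0.021], 'eef_pos': [0.422, -0.257, 0.867], 'ft_force': [-0.239, -0.186, -0.874], 'grip_width': 0.007}
[[ 0.449  0.448  0.773]
 [-0.279  0.893 -0.355]
 [-0.849 -0.056  0.526]]
tilt 31.9 az -31.8 pos az,r -31.4 0.494
d.n (deg) -18.47 turn to -n 26.17
```

{"op": "move_arm", "data": {"deltas": [[[-1.7,0,1],0],[[-3.4,0,2.1],0]]}}

```text
t: 9.85
eef_pos: [0.4168, -0.2499, 0.8888]
eef_rot: [-0.104, 0.962, -0.553]
ft_force: [-0.3, -0.0, -0.4]
grip_width: 0.0069
```

{"op": "move_arm", "data": {"deltas": [[[-1.7,0,1],0],[[-3.4,0,2.1],0]]}}

```text
t: 10.05
eef_pos: [0.4089, -0.241, 0.9103]
eef_rot: [-0.103, 0.912, -0.552]
ft_force: [-0.8, 0.3, -1.4]
grip_width: 0.0066
```

{"op": "move_arm", "data": {"deltas": [[[-1.6,0,1.2],0],[[-3.2,0,2.4],0]]}}

```text
t: 10.25
eef_pos: [0.4048, -0.2338, 0.9308]
eef_rot: [-0.101, 0.862, -0.55]
ft_force: [-0.1, -0.4, -1.2]
grip_width: 0.0072
```

{"op": "move_arm", "data": {"deltas": [[[-1.6,0,1.2],0],[[-3.2,0,2.4],0]]}}

```text
t: 10.45
eef_pos: [0.3978, -0.2253, 0.9509]
eef_rot: [-0.1, 0.814, -0.549]
ft_force: [-0.8, -0.5, -0.5]
grip_width: 0.007
```

{"op": "move_arm", "data": {"deltas": [[[-1.6,0,1.2],0],[[-3.2,0,2.4],0]]}}

```text
t: 10.65
eef_pos: [0.388, -0.2154, 0.9706]
eef_rot: [-0.099, 0.766, -0.547]
ft_force: [-0.3, -0.1, -1.2]
grip_width: 0.0069
```

```bash
python3 show.py
```

```text
{'t': 10.65, 'joints': [-0.282, 0.11, 1.004, 0.278, -0.206, 1.988, 0.066], 'joint_vel': [-0.456, -0.046, 0.438, -0.019, 0.019, 0.001, -0.018], 'eef_pos': [0.388, -0.215, 0.971], 'ft_force': [-0.273, -0.07, -1.166], 'grip_width': 0.007}
[[ 0.616  0.46   0.64 ]
 [-0.375  0.885 -0.275]
 [-0.693 -0.071  0.717]]
tilt 46.1 az -31.4 pos az,r -29.0 0.444
d.n (deg) -5.79 turn to -n 26.39
```

{"op": "move_arm", "data": {"deltas": [[[-1.5,0,1.3],0],[[-3,0,2.6],0]]}}

```text
t: 10.85
eef_pos: [0.3804, -0.2065, 0.9895]
eef_rot: [-0.097, 0.718, -0.545]
ft_force: [0.3, 0.5, -0.8]
grip_width: 0.007
```

{"op": "move_arm", "data": {"deltas": [[[-1.5,0,1.3],0],[[-3,0,2.6],0]]}}

```text
t: 11.05
eef_pos: [0.37, -0.1964, 1.0079]
eef_rot: [-0.096, 0.671, -0.544]
ft_force: [0.8, -0.4, -1.1]
grip_width: 0.007
```

```bash
python3 show.py; cat > plan3.py <<'E'
from ik import *
from rig import readout
st=readout.state(); q=np.array(st["joints"]); R0=rot(st["eef_rot"]); p,R=fk(q); print("fk err",(p-st["eef_pos"]).round(4))
# lateral offset of the tile in the grip from w2 (top edge, 30.5 mm... behind tcp)
c=np.load("w2.npy",allow_pickle=True).item(); im=c["image"].astype(int)
m=((im[...,0]-im[...,2])>35)[205:345,235:275].astype(np.uint8)
n,l_,s,ce=cv2.connectedComponentsWithStats(m); k=1+s[1:,4].argmax(); print("blue",s[k],ce[k]+[235,205])
E
python3 plan3.py
```

```text
{'t': 11.05, 'joints': [-0.452, 0.098, 1.217, 0.205, -0.251, 1.988, 0.057], 'joint_vel': [-0.545, -0.037, 0.534, -0.015, 0.013, 0.002, -0.011], 'eef_pos': [0.37, -0.196, 1.008], 'ft_force': [0.849, -0.377, -1.056], 'grip_width': 0.007}
[[ 0.67   0.464  0.579]
 [-0.405  0.883 -0.239]
 [-0.622 -0.075  0.779]]
tilt 51.5 az -31.1 pos az,r -28.0 0.419
d.n (deg) -0.91 turn to -n 26.4
fk err [-0.0123  0.0036 -0.0111]
blue [   9    0   20  125 1873] [253.1516284  267.58675921]
```

Tool direction is now within 1° of perpendicular to the line of sight. Next I simulate the turn and transfer with the fitted model, for both turn senses.

```bash
cat > plan4.py <<'E'
from ik import *
from rig import readout
import sys
st=readout.state(); q0=np.array(st["joints"]); R0=rot(st["eef_rot"]); p0,_=fk(q0)
n=np.array([np.cos(.155),np.sin(.155),1])/2**.5; C=np.array([.758,.144,.36])-.2*n-n*.004; d=R0[:,0]
G=C-.0154*d; print("C",C.round(3),"G",G.round(3))
tn=turnto(st,-n)*6
for turn in (tn,tn-360):
  for wp in ([.5,-.15,.5],[.5,-.35,.45],[.45,.1,.45],[.6,-.3,.6]):
    q=q0.copy(); ok=0
    segs=[(p0,np.array(wp),0,0),(np.array(wp),np.array(wp),0,turn),(np.array(wp),G,turn,turn)]
    for a,b,t0,t1 in segs:
      for f in np.linspace(0,1,31)[1:]:
        Rd=R0@Ro.from_euler("x",np.radians(t0+f*(t1-t0))).as_matrix()
        r=ik(a+f*(b-a),Rd,q,1,1e-2); q=r.x
      p,R=fk(q); print(round(turn),wp,"perr",np.linalg.norm(p-b).round(4),"rerr",np.degrees(Ro.from_matrix(R@Rd.T).magnitude()).round(1),q.round(2))
E
python3 plan4.py
```

```text
C [0.615 0.122 0.216] G [0.605 0.128 0.225]
158 [0.5, -0.15, 0.5] perr 0.0923 rerr 1.0 [-1.61  0.09  1.57  2.03  0.9   0.52 -1.19]
158 [0.5, -0.15, 0.5] perr 0.1161 rerr 0.8 [-1.19  0.26  1.57  1.97 -0.15  0.31 -2.82]
158 [0.5, -0.15, 0.5] perr 0.0 rerr 0.0 [-1.41  0.9   1.36  2.16 -1.09  0.17 -2.64]
158 [0.5, -0.35, 0.45] perr 0.0176 rerr 0.1 [-0.94  0.06  1.57  2.06 -0.52  0.21  0.61]
158 [0.5, -0.35, 0.45] perr 0.0119 rerr 0.1 [-0.87  0.07  1.57  2.01 -0.62  0.28 -2.02]
158 [0.5, -0.35, 0.45] perr 0.0 rerr 0.0 [-1.41  0.9   1.36  2.16 -1.09  0.17 -2.64]
158 [0.45, 0.1, 0.45] perr 0.0108 rerr 0.2 [-2.43  0.09  1.57  2.09  0.92  1.1  -1.78]
158 [0.45, 0.1, 0.45] perr 0.1733 rerr 1.5 [-1.56  0.7   1.57  2.25 -0.7   0.17 -2.82]
158 [0.45, 0.1, 0.45] perr 0.0005 rerr 0.0 [-1.41  0.9   1.36  2.16 -1.06  0.17 -2.67]
158 [0.6, -0.3, 0.6] perr 0.0005 rerr 0.0 [-1.1   0.06  1.48  1.63  0.14  0.62 -0.16]
158 [0.6, -0.3, 0.6] perr 0.0002 rerr 0.0 [-0.9   0.22  1.57  1.58 -0.38  0.68 -2.46]
158 [0.6, -0.3, 0.6] perr 0.0 rerr 0.0 [-1.41  0.9   1.36  2.16 -1.09  0.17 -2.64]
-202 [0.5, -0.15, 0.5
[... 328 characters left out ...]
61]
-202 [0.5, -0.35, 0.45] perr 0.0001 rerr 0.0 [-0.87 -0.21  1.21  2.04  0.85  0.38  2.82]
-202 [0.5, -0.35, 0.45] perr 0.0 rerr 0.0 [-1.01  0.49  0.45  2.19  1.42  0.61  1.16]
-202 [0.45, 0.1, 0.45] perr 0.0108 rerr 0.2 [-2.43  0.09  1.57  2.09  0.92  1.1  -1.78]
-202 [0.45, 0.1, 0.45] perr 0.0301 rerr 0.5 [-2.39  0.09  1.57  2.07  0.93  1.09  1.78]
-202 [0.45, 0.1, 0.45] perr 0.0005 rerr 0.0 [-1.36  0.74  1.08  2.18  1.04  0.17  1.5 ]
-202 [0.6, -0.3, 0.6] perr 0.0005 rerr 0.0 [-1.1   0.06  1.48  1.63  0.14  0.62 -0.16]
-202 [0.6, -0.3, 0.6] perr 0.0 rerr 0.0 [-1.44 -0.34  1.29  1.59  0.97  0.98  2.75]
-202 [0.6, -0.3, 0.6] perr 0.1531 rerr 2.1 [-2.59 -0.34  1.57  2.29  1.33  1.32  1.35]
```

```bash
cat > plan5.py <<'E'
exec(open("plan4.py").read().split("for turn in")[0])
turn=tn-360; res=[]
for x in(.5,.6,.7):
 for y in(-.45,-.3,-.15):
  for z in(.35,.5,.6):
    wp=np.array([x,y,z]);q=q0.copy();E=[];mar=[]
    for a,b,t0,t1 in [(p0,wp,0,0),(wp,wp,0,turn),(wp,G,turn,turn)]:
      es=[]
      for f in np.linspace(0,1,21)[1:]:
        Rd=R0@Ro.from_euler("x",np.radians(t0+f*(t1-t0))).as_matrix()
        q=ik(a+f*(b-a),Rd,q,1,1e-2).x; es.append(np.linalg.norm(fk(q)[0]-a-f*(b-a)))
      E.append(round(es[-1],3)); mx=max(es)
      mar.append(round(mx,3))
    res.append((max(E[-1],E[0],E[1]),wp.tolist(),E,mar,q.round(2).tolist()))
res.sort(key=lambda r:(r[0],sum(r[3])))
for r in res[:9]: print(r[1:])
E
python3 plan5.py
```

```text
C [0.615 0.122 0.216] G [0.605 0.128 0.225]
([0.7, -0.15, 0.5], [np.float64(0.0), np.float64(0.0), np.float64(0.0)], [np.float64(0.068), np.float64(0.0), np.float64(0.0)], [-0.92, 0.47, 0.32, 2.19, 1.44, 0.69, 1.15])
([0.7, -0.45, 0.5], [np.float64(0.0), np.float64(0.001), np.float64(0.0)], [np.float64(0.003), np.float64(0.001), np.float64(0.0)], [0.04, 0.62, -1.08, 2.19, 1.54, 1.43, 1.14])
([0.7, -0.3, 0.6], [np.float64(0.0), np.float64(0.001), np.float64(0.0)], [np.float64(0.038), np.float64(0.001), np.float64(0.0)], [0.01, 0.6, -1.03, 2.19, 1.54, 1.39, 1.14])
([0.7, -0.15, 0.6], [np.float64(0.0), np.float64(0.001), np.float64(0.0)], [np.float64(0.046), np.float64(0.001), np.float64(0.0)], [-0.78, 0.45, 0.12, 2.19, 1.46, 0.78, 1.15])
([0.7, -0.3, 0.5], [np.float64(0.0), np.float64(0.001), np.float64(0.0)], [np.float64(0.059), np.float64(0.001), np.float64(0.0)], [-0.29, 0.47, -0.56, 2.19, 1.5, 1.1, 1.14])
([0.6, -0.3, 0.35], [np.float64(0.002), np.float64(0.001), np.float64(0.0)], [np.float64(0.118), np.float64(0.001), np.float64(0.0)], [-0.47, 0.45, -0.31, 2.19, 1.49, 0.98, 1.14])
([0.6, -0.15, 0.35], [np.float64(0.002), np.float64(0.001), np.float64(0.0)], [np.float64(0.13), np.float64(0.001), np.float64(0.0)], [-1.21, 0.58, 0.76, 2.19, 1.36, 0.42, 1.2])
([0.6, -0.45, 0.5], [np.float64(0.0), np.float64(0.003), np.float64(0.0)], [np.float64(0.068), np.float64(0.003), np.float64(0.0)], [0.07, 0.66, -1.15, 2.19, 1.55, 1.49, 1.14])
([0.7, -0.15, 0.35], [np.float64(0.003), np.float64(0.0), np.float64(0.0)], [np.float64(0.095), np.float64(0.0), np.float64(0.0)], [-0.91, 0.47, 0.3, 2.19, 1.44, 0.69, 1.15])
```

```bash
python3 - <<'E'
from h import *
from rig import readout
st=readout.state()
for p in([.55,-.32,.75],[.7,-.32,.5]): print(deltas(st,p))
E
```

```text
[13.24, -0.25, -2.69]
[23.48, 3.28, -7.01]
```

{"op": "move_arm", "data": {"deltas": [[[1,0,0],0],[[2.5,0,-0.5],0],[[4,0,-0.8],0],[[5.5,-0.1,-1.1],0],[[7,-0.1,-1.4],0],[[8.5,-0.2,-1.7],0],[[10,-0.2,-2],0],[[11.5,-0.2,-2.3],0],[[13.2,-0.2,-2.7],0],[[15,0.4,-3.5],0],[[17,1,-4.3],0],[[19,1.7,-5.1],0],[[21,2.4,-6],0],[[22.5,3,-6.6],0],[[23.5,3.3,-7],0],[[23.5,3.3,-7],0],[[23.5,3.3,-7],0]]}}

```text
t: 12.75
eef_pos: [0.6663, -0.3087, 0.5342]
eef_rot: [-0.098, 0.663, -0.541]
ft_force: [-6.4, -16.0, -11.5]
grip_width: 0.0073
```

```bash
python3 show.py
```

```text
{'t': 12.75, 'joints': [-1.68, -0.34, 1.571, 1.716, 1.109, 0.82, -0.959], 'joint_vel': [-0.38, -0.004, -0.014, 0.855, 1.153, -0.369, -1.252], 'eef_pos': [0.666, -0.309, 0.534], 'ft_force': [-6.376, -15.981, -11.473], 'grip_width': 0.007}
[[ 0.675  0.461  0.576]
 [-0.406  0.884 -0.232]
 [-0.616 -0.077  0.784]]
tilt 52.0 az -31.0 pos az,r -24.9 0.734
d.n (deg) -0.45 turn to -n 26.44
```

```bash
cat > plan6.py <<'E'
exec(open("plan4.py").read().split("for turn in")[0])
res=[]
for turn in (tn,tn-360):
 for wp in ([.666,-.309,.534],[.7,-.3,.5],[.75,-.3,.4],[.8,-.25,.4],[.8,-.4,.5],[.6,-.3,.35]):
    wp=np.array(wp);q=q0.copy();E=[];mar=[];qs=[]
    for a,b,t0,t1 in [(p0,wp,0,0),(wp,wp,0,turn),(wp,G,turn,turn)]:
      es=[]
      for f in np.linspace(0,1,31)[1:]:
        Rd=R0@Ro.from_euler("x",np.radians(t0+f*(t1-t0))).as_matrix()
        q=ik(a+f*(b-a),Rd,q,1,1e-2).x; es.append(np.linalg.norm(fk(q)[0]-a-f*(b-a)))
      E.append(round(float(es[-1]),3)); mar.append(round(float(max(es)),3)); qs.append(q.round(2).tolist())
    print(round(turn),wp,E,mar); print("    ",qs)
E
python3 plan6.py
```

```text
C [0.615 0.122 0.216] G [0.605 0.128 0.225]
159 [ 0.666 -0.309  0.534] [0.017, 0.0, 0.002] [0.017, 0.077, 0.006]
     [[-1.72, -0.34, 1.57, 1.71, 1.12, 0.85, -0.99], [-0.46, 0.24, 1.03, 1.62, -0.29, 0.5, -2.57], [-1.41, 0.91, 1.37, 2.16, -1.09, 0.17, -2.65]]
159 [ 0.7 -0.3  0.5] [0.054, 0.0, 0.002] [0.054, 0.112, 0.008]
     [[-1.74, -0.34, 1.57, 1.77, 1.19, 0.84, -1.09], [-0.38, 0.3, 0.91, 1.63, -0.29, 0.43, -2.61], [-1.41, 0.91, 1.37, 2.16, -1.09, 0.17, -2.65]]
159 [ 0.75 -0.3   0.4 ] [0.135, 0.0, 0.002] [0.135, 0.178, 0.023]
     [[-1.74, -0.34, 1.57, 1.94, 1.34, 0.78, -1.31], [-0.14, 0.39, 0.58, 1.71, -0.1, 0.21, -2.82], [-1.41, 0.91, 1.37, 2.16, -1.09, 0.17, -2.65]]
159 [ 0.8  -0.25  0.4 ] [0.169, 0.0, 0.002] [0.169, 0.219, 0.014]
     [[-1.85, -0.34, 1.57, 1.91, 1.33, 0.86, -1.35], [-0.31, 0.49, 0.73, 1.62, -0.22, 0.26, -2.82], [-1.41, 0.91, 1.37, 2.16, -1.09, 0.17, -2.65]]
159 [ 0.8 -0.4  0.5] [0.175, 0.0, 0.002] [0.175, 0.236, 0.013]
     [[-1.65, -0.34, 1.57, 1.7, 1.1, 0.79, -0.92], [0.0, 0.5, 0.7, 1.3, -0.53, 0.56, -2.4], [-1.41, 0.91, 1.37, 2.16, -1.09, 0.17, -2.65]]
159 [
[... 781 characters left out ...]
, 1.31, 0.76, 2.27], [-2.59, -0.34, 1.57, 2.29, 1.33, 1.32, 1.35]]
-201 [ 0.8  -0.25  0.4 ] [0.169, 0.167, 0.153] [0.169, 0.168, 0.161]
     [[-1.85, -0.34, 1.57, 1.91, 1.33, 0.86, -1.35], [-1.82, -0.34, 1.57, 1.88, 1.31, 0.85, 2.22], [-2.59, -0.34, 1.57, 2.29, 1.33, 1.32, 1.35]]
-201 [ 0.8 -0.4  0.5] [0.175, 0.18, 0.153] [0.175, 0.18, 0.169]
     [[-1.65, -0.34, 1.57, 1.7, 1.1, 0.79, -0.92], [-1.63, -0.34, 1.57, 1.67, 1.07, 0.79, 2.64], [-2.59, -0.34, 1.57, 2.29, 1.33, 1.32, 1.35]]
-201 [ 0.6  -0.3   0.35] [0.043, 0.041, 0.153] [0.043, 0.043, 0.153]
     [[-1.63, -0.34, 1.57, 2.2, 1.62, 0.67, -1.62], [-1.58, -0.34, 1.57, 2.16, 1.58, 0.63, 1.98], [-2.59, -0.34, 1.57, 2.29, 1.33, 1.32, 1.35]]
```

```bash
cat > plan7.py <<'E'
exec(open("plan4.py").read().split("for turn in")[0])
from concurrent.futures import ProcessPoolExecutor
def run(args):
    pts,turn=args; q=q0.copy(); a=p0; E=[];qs=[]
    segs=[]
    for b in pts: segs.append((a,np.array(b),0,0)); a=np.array(b)
    segs+= [(a,a,0,turn),(a,G,turn,turn)]
    for a,b,t0,t1 in segs:
      es=[]
      for f in np.linspace(0,1,16)[1:]:
        Rd=R0@Ro.from_euler("x",np.radians(t0+f*(t1-t0))).as_matrix()
        q=ik(a+f*(b-a),Rd,q,1,1e-2).x; es.append(np.linalg.norm(fk(q)[0]-a-f*(b-a)))
      E.append((round(float(max(es)),3),round(float(es[-1]),3))); qs.append(q.round(2).tolist())
    return E,qs,pts,round(turn)
if __name__=="__main__":
    jobs=[([A,B],t) for A in ([.4,-.2,.95],[.55,-.35,.85],[.7,-.45,.75],[.8,-.5,.6],[.85,-.3,.6],[.5,-.6,.7],[.3,-.6,.6]) for B in ([.7,-.45,.5],[.55,-.6,.5],[.8,-.3,.45],[.4,-.6,.45]) for t in (tn,tn-360)]
    with ProcessPoolExecutor() as ex: R=list(ex.map(run,jobs))
    R.sort(key=lambda r:r[0][-1][1]*10+r[0][-1][0]+r[0][-2][0])
    for E,qs,pts,t in R[:6]: print(t,pts,E); print("   ",qs)
E
time python3 plan7.py
```

```text
C [0.615 0.122 0.216] G [0.605 0.128 0.225]
159 [[0.4, -0.2, 0.95], [0.8, -0.3, 0.45]] [(0.0, 0.0), (0.159, 0.159), (0.203, 0.0), (0.011, 0.002)]
    [[-1.14, -0.16, 0.65, 0.66, 0.87, 1.85, -0.32], [-1.78, -0.34, 1.57, 1.81, 1.24, 0.84, -1.18], [-0.16, 0.45, 0.63, 1.5, -0.18, 0.38, -2.78], [-1.41, 0.91, 1.37, 2.16, -1.09, 0.17, -2.65]]
159 [[0.55, -0.35, 0.85], [0.8, -0.3, 0.45]] [(0.0, 0.0), (0.159, 0.159), (0.203, 0.0), (0.011, 0.002)]
    [[-1.68, -0.31, 1.37, 0.85, 0.86, 1.5, -0.31], [-1.78, -0.34, 1.57, 1.81, 1.24, 0.84, -1.18], [-0.16, 0.45, 0.63, 1.5, -0.18, 0.38, -2.78], [-1.41, 0.91, 1.37, 2.16, -1.09, 0.17, -2.65]]
159 [[0.7, -0.45, 0.75], [0.8, -0.3, 0.45]] [(0.097, 0.097), (0.159, 0.159), (0.203, 0.0), (0.011, 0.002)]
    [[-1.66, -0.34, 1.57, 1.16, 0.8, 1.12, -0.4], [-1.78, -0.34, 1.57, 1.81, 1.24, 0.84, -1.18], [-0.16, 0.45, 0.63, 1.5, -0.18, 0.38, -2.78], [-1.41, 0.91, 1.37, 2.16, -1.09, 0.17, -2.65]]
159 [[0.8, -0.5, 0.6], [0.8, -0.3, 0.45]] [(0.201, 0.201), (0.196, 0.159), (0.203, 0.0), (0.011, 0.002)]
    [[-1.56, -0.34, 1.57, 1.5, 0.9, 0.84, -0.61], [-1.78, -0.34, 1.57, 1.81, 1.24, 0.84, -1.18], [-0.16, 0.45, 0.63, 1.5, -0.18, 0.38, -2.78], [-1.41, 0.91, 1.37, 2.16, -1.09, 0.17, -2.65]]
159 [[0.85, -0.3, 0.6], [0.8, -0.3, 0.45]] [(0.171, 0.171), (0.169, 0.159), (0.203, 0.0), (0.011, 0.002)]
    [[-1.87, -0.34, 1.57, 1.51, 1.08, 1.02, -0.91], [-1.78, -0.34, 1.57, 1.81, 1.24, 0.84, -1.18], [-0.16, 0.45, 0.63, 1.5, -0.18, 0.38, -2.78], [-1.41, 0.91, 1.37, 2.16, -1.09, 0.17, -2.65]]
159 [[0.5, -0.6, 0.7], [0.8, -0.3, 0.45]] [(0.06, 0.06), (0.159, 0.159), (0.203, 0.0), (0.011, 0.002)]
    [[-1.15, -0.34, 1.57, 1.26, 0.38, 0.94, 0.07], [-1.78, -0.34, 1.57, 1.81, 1.24, 0.84, -1.18], [-0.16, 0.45, 0.63, 1.5, -0.18, 0.38, -2.78], [-1.41, 0.91, 1.37, 2.16, -1.09, 0.17, -2.65]]
real	0m36.154s
user	2m16.233s
sys	0m0.242s
```

```bash
cat > plan8.py <<'E'
exec(open("plan4.py").read().split("for turn in")[0])
for wp in ([.666,-.309,.534],[.7,-.4,.55]):
  wp=np.array(wp)
  for mid in (tn-30,tn):
    q=q0.copy()
    for a,b,t0,t1 in [(p0,wp,0,0),(wp,wp,0,mid),(wp,wp,mid,0),(wp,wp,0,tn-360),(wp,G,tn-360,tn-360)]:
      es=[]
      for f in np.linspace(0,1,25)[1:]:
        Rd=R0@Ro.from_euler("x",np.radians(t0+f*(t1-t0))).as_matrix()
        qp=q;q=ik(a+f*(b-a),Rd,q,1,1e-2).x; es.append(np.linalg.norm(fk(q)[0]-a-f*(b-a)))
        if abs(q-qp).max()>.5: print("   jump at",(t0+f*(t1-t0)).round(0),(q-qp).round(2))
      print(wp,round(mid),round(t1),max(es).round(3),es[-1].round(3),q.round(2))
E
python3 plan8.py
```

```text
C [0.615 0.122 0.216] G [0.605 0.128 0.225]
[ 0.666 -0.309  0.534] 129 0 0.017 0.017 [-1.72 -0.34  1.57  1.71  1.12  0.85 -0.99]
[ 0.666 -0.309  0.534] 129 129 0.069 0.069 [-1.41 -0.14  1.57  1.69  0.66  0.64 -2.82]
[ 0.666 -0.309  0.534] 129 0 0.059 0.017 [-1.72 -0.34  1.57  1.71  1.12  0.85 -0.99]
[ 0.666 -0.309  0.534] 129 -201 0.021 0.021 [-1.68 -0.34  1.57  1.66  1.07  0.85  2.61]
[ 0.666 -0.309  0.534] 129 -201 0.153 0.153 [-2.59 -0.34  1.57  2.29  1.33  1.32  1.35]
[ 0.666 -0.309  0.534] 159 0 0.017 0.017 [-1.72 -0.34  1.57  1.71  1.12  0.85 -0.99]
   jump at 145.0 [ 0.84  0.25 -0.59 -0.12 -0.63 -0.04  0.41]
[ 0.666 -0.309  0.534] 159 159 0.077 0.0 [-0.46  0.24  1.03  1.62 -0.29  0.5  -2.57]
[ 0.666 -0.309  0.534] 159 0 0.0 0.0 [-0.07  0.14  0.4   1.67  0.3   0.47 -0.35]
[ 0.666 -0.309  0.534] 159 -201 0.001 0.001 [ 1.1   0.19 -0.97  1.64  0.77  0.63  2.82]
[ 0.666 -0.309  0.534] 159 -201 0.0 0.0 [-0.04  0.57 -0.95  2.2   1.54  1.34  1.13]
[ 0.7  -0.4   0.55] 129 0 0.078 0.078 [-1.59 -0.34  1.57  1.63  1.    0.8  -0.78]
[ 0.7  -0.4   0.55] 129 129 0.093 0.093 [-1.53 -0.34  1.57  1.54  0.85  0.82 -2.82]
[ 0.7  -0.4   0.55] 129 0 0.087 0.078 [-1.59 -0.34  1.57  1.63  1.    0.8  -0.78]
[ 0.7  -0.4   0.55] 129 -201 0.085 0.085 [-1.57 -0.34  1.57  1.6   0.95  0.8   2.81]
[ 0.7  -0.4   0.55] 129 -201 0.153 0.153 [-2.59 -0.34  1.57  2.29  1.33  1.32  1.35]
[ 0.7  -0.4   0.55] 159 0 0.078 0.078 [-1.59 -0.34  1.57  1.63  1.    0.8  -0.78]
[ 0.7  -0.4   0.55] 159 159 0.142 0.142 [-1.11 -0.01  1.57  1.7   0.13  0.52 -2.82]
[ 0.7  -0.4   0.55] 159 0 0.14 0.078 [-1.59 -0.34  1.57  1.63  1.    0.8  -0.78]
[ 0.7  -0.4   0.55] 159 -201 0.085 0.085 [-1.57 -0.34  1.57  1.6   0.95  0.8   2.81]
[ 0.7  -0.4   0.55] 159 -201 0.153 0.153 [-2.59 -0.34  1.57  2.29  1.33  1.32  1.35]
```

{"op": "move_arm", "data": {"deltas": [[[0,0,0],1.4],[[0,0,0],2.8],[[0,0,0],4.2],[[0,0,0],5.6],[[0,0,0],7],[[0,0,0],8.4],[[0,0,0],9.8],[[0,0,0],11.2],[[0,0,0],12.6],[[0,0,0],14],[[0,0,0],15.4],[[0,0,0],16.8],[[0,0,0],18.2],[[0,0,0],19.6],[[0,0,0],21],[[0,0,0],22.4],[[0,0,0],23.8],[[0,0,0],25],[[0,0,0],26],[[0,0,0],26.5]]}}

```text
t: 14.75
eef_pos: [0.6581, -0.2997, 0.5419]
eef_rot: [2.452, 0.65, -0.527]
ft_force: [-0.7, 0.9, 0.4]
grip_width: 0.0071
```

```bash
python3 show.py; python3 - <<'E'
exec(open("plan4.py").read().split("for turn in")[0])
wp=p0
for back in (0,1):
    q=q0.copy()
    for a,b,t0,t1 in ([(wp,wp,0,tn),(wp,G,tn,tn)] if not back else [(wp,wp,0,tn-360),(wp,G,tn-360,tn-360)]):
      es=[]
      for f in np.linspace(0,1,40)[1:]:
        Rd=R0@Ro.from_euler("x",np.radians(t0+f*(t1-t0))).as_matrix()
        q=ik(a+f*(b-a),Rd,q,1,1e-2).x; es.append(np.linalg.norm(fk(q)[0]-a-f*(b-a)))
      print(back,round(t1),max(es).round(3),es[-1].round(3),q.round(2))
E
```

```text
{'t': 14.75, 'joints': [-0.689, 0.172, 1.147, 1.734, -0.087, 0.419, -2.542], 'joint_vel': [1.545, 0.52, -1.085, -0.127, -1.334, -0.215, 0.174], 'eef_pos': [0.658, -0.3, 0.542], 'ft_force': [-0.72, 0.858, 0.395], 'grip_width': 0.007}
[[ 0.688 -0.055 -0.724]
 [-0.401 -0.86  -0.315]
 [-0.605  0.507 -0.614]]
tilt 52.8 az -30.2 pos az,r -24.5 0.723
d.n (deg) 0.52 turn to -n 2.17
C [0.615 0.122 0.216] G [0.605 0.128 0.225]
0 13 0.0 0.0 [-0.72  0.19  1.2   1.74 -0.17  0.42 -2.69]
0 13 0.013 0.01 [-1.43  0.91  1.38  2.16 -1.09  0.17 -2.65]
1 -347 0.003 0.003 [ 0.96  0.09 -0.79  1.76  0.69  0.51  2.82]
1 -347 0.0 0.0 [-0.07  0.56 -0.9   2.21  1.56  1.32  1.1 ]
```

{"op": "move_arm", "data": {"deltas": [[[0,0,0],-0.5],[[0,0,0],-1.9],[[0,0,0],-3.3],[[0,0,0],-4.7],[[0,0,0],-6.1],[[0,0,0],-7.5],[[0,0,0],-8.9],[[0,0,0],-10.3],[[0,0,0],-11.7],[[0,0,0],-13.1],[[0,0,0],-14.5],[[0,0,0],-15.9],[[0,0,0],-17.3],[[0,0,0],-18.7],[[0,0,0],-20.1],[[0,0,0],-21.5],[[0,0,0],-22.9],[[0,0,0],-24.3],[[0,0,0],-25.7],[[0,0,0],-27]]}}

```text
t: 16.75
eef_pos: [0.6576, -0.2994, 0.54]
eef_rot: [-0.383, 0.653, -0.528]
ft_force: [-0.3, -0.1, -1.4]
grip_width: 0.0073
```

```bash
python3 show.py; cat > plan9.py <<'E'
exec(open("plan4.py").read().split("for turn in")[0])
T=tn-360 if tn>0 else tn
print("turn units",T/6)
for wp in (p0,np.array([.62,-.15,.42]),np.array([.6,-.1,.35])):
    q=q0.copy(); print(wp.round(3),deltas(st,wp),deltas(st,G))
    for a,b,t0,t1 in [(p0,wp,0,T),(wp,G,T,T)]:
      es=[];jm=[]
      for f in np.linspace(0,1,40)[1:]:
        Rd=R0@Ro.from_euler("x",np.radians(t0+f*(t1-t0))).as_matrix()
        q=ik(a+f*(b-a),Rd,q,1,1e-2).x; es.append(np.linalg.norm(fk(q)[0]-a-f*(b-a)));jm.append(q)
      print("  ",max(es).round(3),es[-1].round(3),q.round(2),np.max(jm,0).round(2),np.min(jm,0).round(2))
E
python3 plan9.py
```

```text
{'t': 16.75, 'joints': [-0.191, 0.098, 0.505, 1.727, 0.332, 0.45, -0.088], 'joint_vel': [0.192, -0.008, -0.223, -0.005, 0.079, 0.014, 1.269], 'eef_pos': [0.658, -0.299, 0.54], 'ft_force': [-0.325, -0.114, -1.377], 'grip_width': 0.007}
[[ 0.686  0.271  0.675]
 [-0.4    0.915  0.039]
 [-0.607 -0.297  0.737]]
tilt 52.6 az -30.3 pos az,r -24.5 0.723
d.n (deg) 0.37 turn to -n 29.24
C [0.615 0.122 0.216] G [0.605 0.128 0.225]
turn units -30.76
[ 0.65  -0.295  0.538] [-0.24, 0.12, -0.27] [-0.64, 18.82, -10.03]
   0.001 0.001 [ 1.21  0.15 -1.08  1.68  0.74  0.6   2.82] [1.21 0.15 0.49 1.74 0.74 0.6  2.82] [-0.18  0.08 -1.08  1.68  0.34  0.44 -0.01]
   0.0 0.0 [-0.    0.6  -1.02  2.21  1.56  1.39  1.11] [ 1.19  0.6  -1.02  2.22  1.56  1.39  2.78] [-0.    0.11 -1.08  1.71  0.77  0.56  1.11]
[ 0.62 -0.15  0.42] [-0.51, 6.49, -4.31] [-0.64, 18.82, -10.03]
   0.0 0.0 [-0.27  0.07  0.24  2.05  1.18  0.47  2.09] [-0.19  0.09  0.5   2.05  1.18  0.47  2.09] [-0.27  0.05  0.24  1.74  0.36  0.4  -0.04]
   0.0 0.0 [-0.7   0.45  0.01  2.21  1.51  0.84  1.09] [-0.28  0.45  0.23  2.23  1.52  0.84  2.04] [-0.7   0.07  0.01  2.07  1.21  0.47  1.09]
[ 0.6  -0.1   0.35] [-0.16, 8.94, -6.84] [-0.64, 18.82, -10.03]
   0.0 0.0 [-0.45  0.13  0.3   2.23  1.55  0.5   1.57] [-0.2   0.13  0.5   2.23  1.55  0.5   1.57] [-0.45  0.06  0.3   1.75  0.37  0.37 -0.05]
   0.0 0.0 [-0.77  0.45  0.1   2.21  1.51  0.8   1.09] [-0.46  0.45  0.29  2.27  1.59  0.8   1.55] [-0.77  0.13  0.1   2.21  1.51  0.51  1.09]
```

{"op": "move_arm", "data": {"deltas": [[[0,0.45,-0.34],-1.4],[[0,0.9,-0.68],-2.8],[[0,1.35,-1],-4.2],[[0,1.8,-1.4],-5.6],[[0,2.2,-1.7],-7],[[0,2.7,-2],-8.4],[[0,3.1,-2.4],-9.8],[[-0.1,3.6,-2.7],-11.2],[[-0.1,4,-3.1],-12.6],[[-0.1,4.5,-3.4],-14],[[-0.1,4.9,-3.8],-15.4],[[-0.1,5.4,-4.1],-16.8],[[-0.1,5.8,-4.4],-18.2],[[-0.1,6.3,-4.8],-19.6],[[-0.1,6.7,-5.1],-21],[[-0.1,7.2,-5.5],-22.4],[[-0.1,7.6,-5.8],-23.8],[[-0.2,8.1,-6.2],-25.2],[[-0.2,8.5,-6.5],-26.6],[[-0.2,8.9,-6.8],-28]]}}

```text
t: 18.75
eef_pos: [0.5988, -0.0998, 0.35]
eef_rot: [2.959, 0.654, -0.528]
ft_force: [-0.5, 0.6, -1.1]
grip_width: 0.007
```

```bash
python3 show.py; python3 - <<'E'
from h import *
from rig import cams
import numpy as np
c=cams.snapshot("wrist"); np.save("w3.npy",c,allow_pickle=True); im=c["image"]
s=cams.snapshot("scene"); t=cams.snapshot("top"); np.save("st3.npy",[s,t],allow_pickle=True)
z=lambda im,u,v,w,h,k: cv2.resize(im[v:v+h,u:u+w],None,fx=k,fy=k,interpolation=cv2.INTER_CUBIC)
cv2.imwrite("pics/m3.png",np.hstack([cv2.resize(im,(400,300)),z(s["image"],210,110,200,150,2)]))
from h import S,T
E
```

```text
{'t': 18.75, 'joints': [-0.496, 0.133, 0.273, 2.242, 1.527, 0.549, 1.256], 'joint_vel': [-0.147, 0.114, -0.102, 0.164, 0.269, 0.151, 0.92], 'eef_pos': [0.599, -0.1, 0.35], 'ft_force': [-0.527, 0.601, -1.125], 'grip_width': 0.007}
[[ 0.685 -0.4   -0.608]
 [-0.4   -0.905  0.145]
 [-0.609  0.144 -0.78 ]]
tilt 52.5 az -30.3 pos az,r -9.5 0.607
d.n (deg) 0.27 turn to -n -2.68
```

View pics/m3.png

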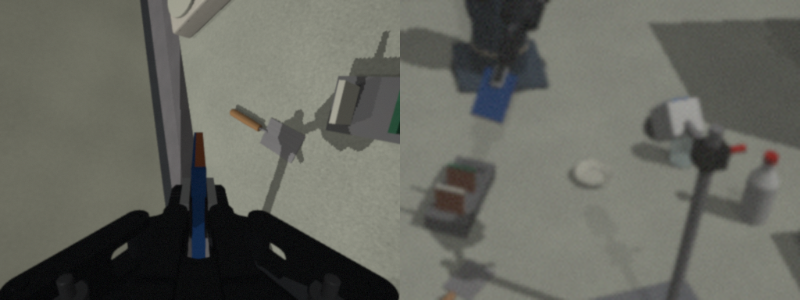

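The wrist view shows the tile still held straight. The scene crop shows the blue face at about (494,95), now towards the inspection camera. I'll refine the lens pose and the tile's offset in the grip, then compute the last shift.

```bash
cat > plan10.py <<'E'
from h import *
from rig import readout
st=readout.state()
# tile in grip (w2, pose at that time)
c=np.load("w2.npy",allow_pickle=True).item()
p2=np.array([.4563,-.1211,.2988]);R2=rot([.317,1.563,-.108])
f=lambda o:np.array([proj(c,p2+R2@[-.0296,o[0]+s*.03,0])[0,1]-v for s,v in zip((1,-1),o[1:])])
for s in(-1,1): print("edge px at oy=0, y=%+d30:"%s,proj(c,p2+R2@[-.0296,s*.03,0]).round(1))
# camera pose
cv=lambda p,k,u,v,ox=0:(np.array(p,float)-[ox,0]+.5)/k-.5+[u,v]
bt=cv([(85,275),(340,232),(372,428),(110,468)],6,165,78)
P=[(.21,.1,.018),(.21,-.1,.018),(.05,-.1,.018),(.05,.1,.018)]
lt=cv([(173,352)],6,165,78)
bs=np.array([(370,283.),(322,292),(305,265),(352,252)])
def rs(p):
    W=yawT(*p,P); L=yawT(*p,[(0,0,.36)])
    return np.r_[(proj(T,W)-bt).ravel(),.3*(proj(S,W)-bs).ravel(),2*(proj(T,L)-lt).ravel()]
r=least_squares(rs,[.7,.1,.1]);print("cam",r.x.round(4));print(r.fun.reshape(-1,2).round(2).tolist())
x,y,th=r.x
# overlay: front circle, barrel rear circle, housing box, base
a=np.linspace(0,2*np.pi,40)
def camW(X): # camera frame -> world, x axis up 45 deg
    ca=2**-.5; ex=np.array([ca,0,ca]);ey=np.array([0,1,0]);ez=np.cross(ex,ey)
    return yawT(x,y,th,X@np.array([ex,ey,ez])+[0,0,.36])
out=[]
for C,im0,u,v in((T,"top0",165,78),(S,"scene0",325,150)):
    im=cv2.imread(f"pics/{im0}.png")[v:v+82,u:u+66]; im=cv2.resize(im,None,fx=6,fy=6,interpolation=cv2.INTER_CUBIC)
    dr=lambda Wp,col,cl=True:cv2.polylines(im,[np.round(((proj(C,Wp)-[u,v])+.5)*6-.5).astype(int)],cl,col,1)
    for xx,col in((0,(0,255,255)),(.045,(0,200,0))): dr(camW(np.c_[0*a+xx,.022*np.cos(a),.022*np.sin(a)]),col)
    for xx in(.045,.115): dr(camW(np.array([(xx,s,t)for s,t in((.0275,.0275),(-.0275,.0275),(-.0275,-.0275),(.0275,-.0275))])),(255,0,255))
    dr(yawT(x,y,th,P),(0,0,255)); dr(yawT(x,y,th,[(.16,0,0.018),(.16,0,.478)]),(255,255,0),False); out.append(im)
cv2.imwrite("pics/ov.png",np.hstack(out))
E
python3 plan10.py
```

```text
edge px at oy=0, y=-130: [[254.7 326.9]]
edge px at oy=0, y=+130: [[254.8 210.9]]
cam [0.7573 0.1469 0.151 ]
[[-0.28, -1.19], [0.1, -0.53], [-0.33, -0.64], [-0.34, -0.55], [0.72, -0.9], [-0.22, 0.37], [-0.23, -1.86], [0.12, -1.24], [0.45, 0.77]]
```

View pics/ov.png

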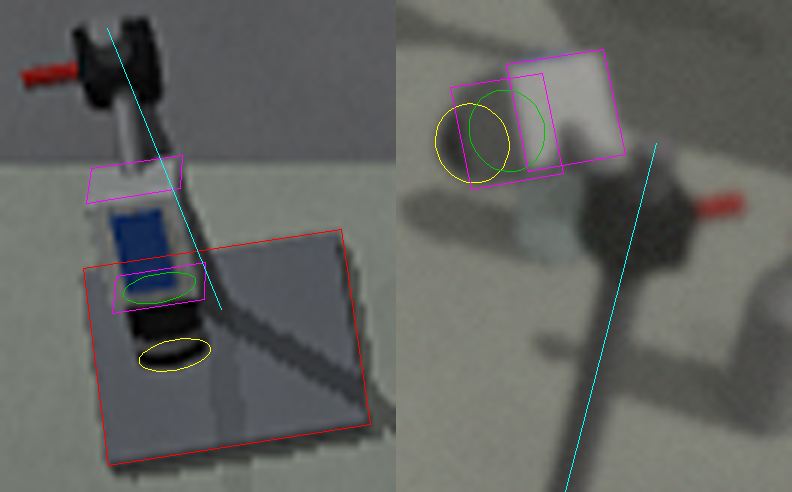

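The overlay fits well: the base is on its edges, and the lens ellipse is about 0.6 px right of the barrel end in the top view. So the lens is taken at (0.759, 0.149, 0.36) with yaw 0.151. The tile is centred in the grip within 1 mm.

```bash
cat > fin.py <<'E'
from h import *
from rig import readout
st=readout.state(); R=rot(st["eef_rot"]); n=np.array([np.cos(.151),np.sin(.151),1])/2**.5
L=np.array([.759,.149,.36]); G=L-.2*n-.0154*R[:,0]
c=np.array(st["eef_pos"])+.0154*R[:,0]; v=c-L
print("deltas",deltas(st,G),"turn",turnto(st,-n),"| along",-(v@n),"off-axis mm",(1e3*(v-(v@n)*n)).round(1),"normal err deg",np.degrees(np.arccos(-R[:,2]@n)).round(2),"vel",np.abs(st["joint_vel"]).max().round(3))
print({k:np.round(st[k],3).tolist() for k in("t","joints","ft_force","grip_width")})
E
python3 fin.py
```

```text
deltas [-0.5, -9.28, 5.02] turn -2.73 | along 0.1450677612061565 off-axis mm [ -48.  -239.6   83.5] normal err deg 16.41 vel 0.036
{'t': 18.9, 'joints': [-0.496, 0.133, 0.273, 2.24, 1.525, 0.548, 1.251], 'ft_force': [0.263, -0.567, -0.989], 'grip_width': 0.007}
```

{"op": "move_arm", "data": {"deltas": [[[0,-0.3,0.4],-0.5],[[0,-1,1],-1],[[-0.1,-2,1.7],-1.5],[[-0.1,-3,2.3],-2],[[-0.2,-4,3],-2.5],[[-0.2,-5,3.6],-2.7],[[-0.3,-6,4.2],-2.7],[[-0.4,-7,4.7],-2.7],[[-0.5,-8,5],-2.7],[[-0.5,-8.8,5],-2.7],[[-0.5,-9.2,5],-2.7],[[-0.5,-9.3,5],-2.7],[[-0.5,-9.3,5],-2.7],[[-0.5,-9.3,5],-2.7]]}}

```text
t: 20.3
eef_pos: [0.6088, 0.1329, 0.2286]
eef_rot: [2.685, 0.654, -0.53]
ft_force: [-0.0, -0.3, -1.0]
grip_width: 0.0071
```

```bash
python3 fin.py; python3 - <<'E'
from rig import cams
import cv2,numpy as np
s=cams.snapshot("scene")["image"]; t=cams.snapshot("top")["image"]
z=lambda im,u,v,w,h,k: cv2.resize(im[v:v+h,u:u+w],None,fx=k,fy=k,interpolation=cv2.INTER_CUBIC)
cv2.imwrite("pics/m4.png",np.hstack([z(s,215,120,180,160,2.2),z(t,130,80,180,160,2.2)]))
E
```

```text
deltas [-0.01, -0.04, 0.02] turn -0.04 | along 0.19948061044405146 off-axis mm [-0.2 -1.1  0.3] normal err deg 0.42 vel 0.006
{'t': 20.3, 'joints': [-0.818, 0.47, 0.086, 2.173, 1.435, 0.834, 1.105], 'ft_force': [-0.007, -0.281, -1.034], 'grip_width': 0.007}
```

View pics/m4.png

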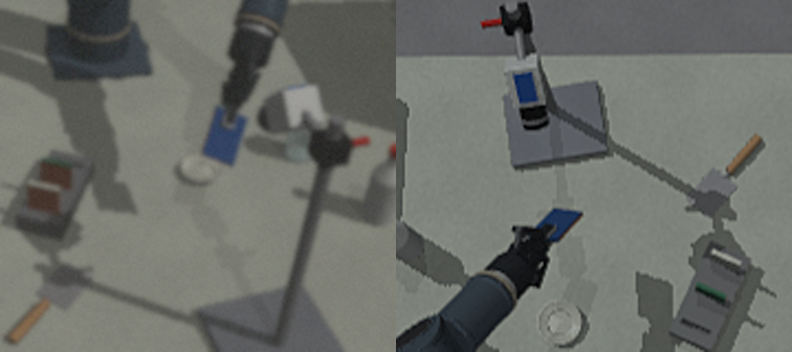

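The scene crop shows the blue face at (224,135) and the top crop at (560,225), in front of and below the lens. Green and white are still in the rack and the dish is untouched. One numeric check that the tile sits in the grip as assumed, then hand in.

```bash
python3 - <<'E'
from h import *
from rig import readout,cams
st=readout.state();R=rot(st["eef_rot"]);p=np.array(st["eef_pos"])
# visible glazed corners, tool frame: x -30..60 mm, y +-30 mm, z -4 mm ; far (lower) edge seen unobstructed
for nm in("scene","top"):
    c=cams.snapshot(nm); im=c["image"].astype(int)
    uv=proj(c,p+np.array([(.0604,.03,-.004),(.0604,-.03,-.004),(-.0296,.03,-.004),(-.0296,-.03,-.004)])@R.T)
    lo=uv.min(0).astype(int)-10;hi=uv.max(0).astype(int)+10
    m=((im[...,0]-im[...,2])>35)[lo[1]:hi[1],lo[0]:hi[0]].astype(np.uint8)
    n,l,s,ce=cv2.connectedComponentsWithStats(m);k=1+s[1:,4].argmax()
    h=cv2.convexHull(np.argwhere(l==k)[:,::-1].astype(np.int32))[:,0]+lo
    print(nm,uv.round(1).tolist(),"nearest mask px",[h[np.linalg.norm(h-u,axis=1).argmin()].tolist() for u in uv])
E
```

```text
scene [[305.7, 189.5], [320.0, 195.0], [312.7, 167.4], [326.8, 173.0]] nearest mask px [[309, 189], [319, 193], [314, 170], [325, 174]]
top [[215.4, 175.8], [202.6, 174.0], [204.2, 188.1], [191.0, 186.0]] nearest mask px [[212, 176], [204, 175], [203, 188], [194, 183]]
```

```bash
python3 -c "
from rig import manip; print(manip.finish_job())"
```

```text
the job is handed in; nothing more can be done
None
```

The blue tile is in the gripper in front of the inspection camera, glazed face to the lens. I handed the job in at about 20.4 s of the 38 s allowed.

**How it was done:** I gripped the tile across its thickness near the top and lifted it straight out. The move interface only turns about the tool's own axis, so it cannot tilt the tool directly. I got the tilt, about 52°, by pushing repeatedly just past joint 6's limit, so each new call started from a slightly tilted pose. Then I turned the tile round and carried it to the line of sight.

**Last checks**
- **Distance:** the tile centre is 199.5 mm from the lens.
- **Centring:** it is about 1 mm off the line of sight.
- **Facing:** the glazed face is 0.4° from square.
- **Steadiness:** the joints were almost still (at most 0.006 rad/s) and the outside force on the tool was about 1 N.
- **Surroundings:** the green and white tiles are still in the rack, and nothing on the bench in the last two views looks moved.

**Less certain**
- **Lens position:** the figures above rest on a lens position good to about 3 mm, because the overlay disagreed with the picture by about 0.6 px.
- **Tile corners:** the corners measured in the images came within about 4 px of prediction, mostly inward. I put that down to the colour mask shrinking the tile's outline.
- **Force and joint range:** while the arm was swinging free, one wrist reading reached 80 N. Joint 3 briefly read 1.571, at its stated limit of 1.57.

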